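# Gauge the pole collars and send the carrier to the matching station

## Robot

A 7-joint arm with a two-finger parallel gripper is mounted at the origin on the work surface. World frame = base frame: x ahead of the robot, y to its left, z up, the work surface at z = 0. Lengths are in m, angles in rad, forces in N, time in s.
With the tool pointing down it reaches from about 0.425 to 0.925 m from the base axis. Payload 6.8 kg.
Tool frame: the origin (TCP) lies on the centre line of the jaws, within the pads' length; the fingertips stand 8 mm ahead of it and the grasp point (between the pads) lies 11 mm behind it (bot.tips_ahead is the distance from the TCP to the fingertips, in m); z points along the fingers, y is the line along which they close (so a half turn about z gives the same grasp; the last joint's range is limited). The gripper opens to 85 mm and grips with 20 to 120 N. Pads are 22 mm wide; open, the fingers measure 114 mm over their backs; the gripper's body (76 mm by 85 mm) begins 54 mm behind the grasp point. The pads swing forward as they close: fully open they stand 13 mm farther back than shut.
Start: joints at [1.173, 0.477, 0.022, 1.555, -0.011, 1.109, -0.083], TCP at [0.193, -0.647, 0.239] pointing down, gripper open.
Joint ranges: [-2.96, 2.96], [-0.34, 2.1], [-1.41, 1.46], [0.24, 2.44], [-1.37, 4.51], [0.17, 1.92], [-2.96, 2.96]. Speed limits (rad/s): [2.39, 2.39, 3.14, 3.14, 3.14, 3.14, 3.14].

## Interface

Orientations are given as a unit quaternion [w, x, y, z].
In Python, from station import bot gives the robot as it stands.
- The arm moves only by the tool send_rows, never from a script. Its argument "deltas" is text: rows parted by semicolons, each of 4 numbers parted by spaces: the shift along the tool's x, y, z in m, then the turn about the tool's z in degrees. In form: x y z spin; .... A call has 1 to 5 rows; each row is the pose to reach, as a shift and turn from the pose commanded when the call began, along the tool's axes at that moment; what a row does not reach only later rows make up. A row lasts 1/10 s, in which the tool goes at most 50 mm and 8.59 degrees, less where a joint would pass 70% of its speed; a pose out of reach is approached as far as the arm can. A call with a gripper value outside its range is refused whole. "claw" is the opening, from 0 (shut) to 1 (fully open), set as the call begins (left out, the last holds). The fingers move at their own pace and stop on an object; "force" is the grip in N (left out, the last holds). Time passes only in rows, so rows that repeat a pose let the fingers close. It gives the time, the measured TCP pose, the force, the opening and the grip force at its end, in the units of the state.
- bot.get_obs(): the state, without advancing time (a new reading comes with each control period).
- bot.read_camera(name): name is "scene" or "top" or "wrist"; returns a dict with "img" (384x512x3 uint8, red, green, blue), "depth" (384x512 float32, m along the optical axis (not along the pixel's ray), 0 where there is no reading), "fx", "fy", "cx", "cy" (pixels), "camera_from_world" (4x4, takes a point from world to camera coordinates). Camera axes: x right, y up, looking along -z (the intrinsics and any distortion apply to the point x, -y, -z); pixel columns grow to the right and rows downward; lengths in m; the calibration is good to about 2 mm. A picture is of the moment at which its call begins.
- bot.hand_in(): hands the job in; it is judged then, once.
Trained networks look in a picture, given as the dict that the camera call returned (one of the last four; its "shot" number tells which), for a name from the list of things; names that differ only in an ending like _2 or _b are one class to them, and where a whole thing is asked for, a point or a joint stands for the part that bears it (a point fixed in the world has none). Each returns a list of dicts, best first, with "confidence" (0 to 1); they miss things now and then, are a little off and sometimes report something else, mostly with a low value. They report only what shows in the picture. A call takes as long as a camera call. They do not tell look-alikes from the thing itself.
- bot.masks_of(picture, query): "mask" (384x512 bool, what is visible of it).
- bot.landmark_of(picture, query): "xyz" ([x, y, z] in m, in world coordinates, good to about 4 mm: a listed point, or the origin of a listed thing).
The state is a dict: "t": time; "q": joint angles; "joint_vel": joint speeds; "joint_torque": joint torques, N m; "eef_pos": TCP position; "tool_rot": TCP orientation; "contact_force": force on the tool from outside, world axes, zero at the start; "torque": the same for the moment, N m; "gripper_width": opening from 0.0 (shut) to 1.0 (fully open); "grasp_force": force on a finger pad.
Only numpy, scipy, OpenCV 4.12 (cv2) and the standard library are available. Lean on these libraries where they do the work, as an engineer would, in place of code of your own. Each camera call takes 0.05 s, during which the arm holds its last target. There are 200 camera calls.

## Task

Draw the empty gauge carrier back to its end stop and there slide every loose pole collar down a stepped cone of its own until it stops level on the step that fits. Then read the steps and push the loaded carrier along its rail to the click stop with as many bars as the highest step on which any collar stopped (the tightest collar decides the pole). Leave the collars on their cones and the other things on the shelf where they are.

Things in the scene. Friction and masses are not known exactly. Their poses are not given: they have to be found in the camera images.
- collar_a: one of the dark steel pole collars, alike outside (3 or 4 are present): octagonal ring 56 mm across flats, 18 mm thick, about 110 g, with a round bore of 23, 31 or 39 mm (to be found by gauging). Origin at the ring's centre, mid-thickness; z is the bore axis, either face may be up; x points to a flat, one every 45 degrees. Starts flat on the shelf (origin 9 mm up)
- collar_b: one of the dark steel pole collars, alike outside (3 or 4 are present): octagonal ring 56 mm across flats, 18 mm thick, about 110 g, with a round bore of 23, 31 or 39 mm (to be found by gauging). Origin at the ring's centre, mid-thickness; z is the bore axis, either face may be up; x points to a flat, one every 45 degrees. Starts flat on the shelf (origin 9 mm up)
- collar_c: one of the dark steel pole collars, alike outside (3 or 4 are present): octagonal ring 56 mm across flats, 18 mm thick, about 110 g, with a round bore of 23, 31 or 39 mm (to be found by gauging). Origin at the ring's centre, mid-thickness; z is the bore axis, either face may be up; x points to a flat, one every 45 degrees. Starts flat on the shelf (origin 9 mm up)
- collar_d: one of the dark steel pole collars, alike outside (3 or 4 are present): octagonal ring 56 mm across flats, 18 mm thick, about 110 g, with a round bore of 23, 31 or 39 mm (to be found by gauging). Origin at the ring's centre, mid-thickness; z is the bore axis, either face may be up; x points to a flat, one every 45 degrees. Starts flat on the shelf (origin 9 mm up)
- collar_e: one of the dark steel pole collars, alike outside (3 or 4 are present): octagonal ring 56 mm across flats, 18 mm thick, about 110 g, with a round bore of 23, 31 or 39 mm (to be found by gauging). Origin at the ring's centre, mid-thickness; z is the bore axis, either face may be up; x points to a flat, one every 45 degrees. Starts flat on the shelf (origin 9 mm up)
- collar_f: one of the dark steel pole collars, alike outside (3 or 4 are present): octagonal ring 56 mm across flats, 18 mm thick, about 110 g, with a round bore of 23, 31 or 39 mm (to be found by gauging). Origin at the ring's centre, mid-thickness; z is the bore axis, either face may be up; x points to a flat, one every 45 degrees. Starts flat on the shelf (origin 9 mm up)
- rail: fixed slide rail lying on the shelf, with a base plate 90 mm wide, 640 mm long and 6 mm thick. Origin on the shelf at the middle of its width; y runs along the rail, z up
- carrier (a joint): position (m) of the sliding carrier along the rail's +y: 0 at the end stop (loading place, white bar); click stops 1, 2, 3 (one, two, three black bars on the base plate) at 0.055, 0.110, 0.165. A click stop draws it in from 4 mm either side and holds against about 10 N; in between it slides with about 1 N drag and stays where left. The carrier is a flat bar 56 mm wide, its top 30 mm above the shelf
- cone_1 (a point): foot of grey gauge cone 1 of 4 (in a row along the carrier, 78 mm apart): on its axis, on the carrier's top face, axes as the rail's. All cones alike, 68 mm tall, stepped: flange 48 mm wide up to 14 mm, then 36 mm wide up to 26 (one black band), 28 wide up to 38 (two bands), 20 wide up to 50 (three bands), then a nose tapering to 8 mm
- cone_2 (a point): foot of grey gauge cone 2 of 4 (in a row along the carrier, 78 mm apart): on its axis, on the carrier's top face, axes as the rail's. Shaped as cone 1. Collar centre above this point when stopped: bore 39 mm, step 1 (lowest): 23 mm; bore 31, step 2: 35 mm; bore 23, step 3: 47 mm
- cone_3 (a point): foot of grey gauge cone 3 of 4 (in a row along the carrier, 78 mm apart): on its axis, on the carrier's top face, axes as the rail's. Shaped as cone 1. Collar centre above this point when stopped: bore 39 mm, step 1 (lowest): 23 mm; bore 31, step 2: 35 mm; bore 23, step 3: 47 mm
- cone_4 (a point): foot of grey gauge cone 4 of 4 (in a row along the carrier, 78 mm apart): on its axis, on the carrier's top face, axes as the rail's. Shaped as cone 1. Collar centre above this point when stopped: bore 39 mm, step 1 (lowest): 23 mm; bore 31, step 2: 35 mm; bore 23, step 3: 47 mm
- handle (a point): centre of the top of the carrier's upright wooden handle, a plate 12 mm thick along the rail (y), 34 mm wide across it (x) and 70 mm tall, at the +y end of the carrier; axes as the rail's
- pointer (a point): tip of the small black pointer on the carrier's far (+x) side, which stands beside the bars on the base plate
- mark_stop (a point): middle of the white bar of the end stop (loading place) on the rail's base plate; the pointer stands here, along the rail, when the carrier is at that click stop
- mark_1 (a point): middle of the single black bar of station 1 on the rail's base plate; the pointer stands here, along the rail, when the carrier is at that click stop
- mark_2 (a point): middle of the two black bars of station 2 on the rail's base plate; the pointer stands here, along the rail, when the carrier is at that click stop
- mark_3 (a point): middle of the three black bars of station 3 on the rail's base plate; the pointer stands here, along the rail, when the carrier is at that click stop
- spray_bottle: blue spray bottle, 72 mm wide, 192 mm tall, standing; origin under its foot; leave alone
- scrub_brush: wooden scrub brush 160 x 55 x 40 mm lying on the shelf; origin under its middle, x along it; leave alone
- bucket_lid: round red plastic bucket lid, 250 mm wide, 18 mm tall, lying flat; origin under its middle; leave alone
- pole_fork: chrome pole fork, a 20 mm bar with two prongs, 290 mm long along its x, lying; origin 60 mm from its plain end; leave alone
Things that resemble listed ones, but are neither listed nor needed, are in the scene too. Leave any yellow look-alike of the collar_f alone. Leave any green look-alike of the collar_d alone.

How it is judged:
By the outcome, as a careful person would: the job done as asked, in the order asked, and still so for the second after the job is handed in, with the robot touching nothing.
Of collar_a, collar_b only 1 to 1 are there at a start; the rules pass over those that are not, and their reading is None.
Of collar_e, collar_c only 1 to 1 are there at a start; the rules pass over those that are not, and their reading is None.
Of collar_d, collar_f only 1 to 2 are there at a start; the rules pass over those that are not, and their reading is None.
At some moment in a run one of collar_a, collar_b, collar_c, collar_d, collar_e, collar_f may be knocked a few centimetres aside while the robot is not near it.
Once in a run the grip may slacken for a moment while it holds something.
It also fails if it takes over 208 s, if anything falls off the work surface, if the arm or the gripper's body presses on something with over 40 N, if the wrist force passes 120 N, or if a joint passes its speed limit or range.

## Working session

There is one attempt and no reset: what is moved stays moved. The work goes in short steps, Python scripts to look and compute and a tool call to move; the robot and the scene stay as the last step left them, time stands still between calls to the robot, and variables do not carry over. Pictures are saved under pics/ and viewed, at most 14 in all, crops included, and the job is handed in when it is done.

Besides the shell and the picture viewer there is one more tool, called after ">>>" as name(argument=value, ...) on one line, values as JSON. send_rows: Moves the arm, as the interface text tells. Its arguments: {"type":"object","properties":{"deltas":{"type":"string"},"claw":{"type":"number"},"force":{"type":"number"}},"required":["deltas"]}

```bash
mkdir -p pics
cat > h.py <<'E'
from station import bot
import numpy as np, cv2
def w2p(c,p):
    q=c["camera_from_world"]@np.r_[p,1]; return (c["cx"]+c["fx"]*q[0]/-q[2], c["cy"]+c["fy"]*(-q[1])/-q[2])
def cloud(c):
    d=c["depth"]; v,u=np.mgrid[:384,:512]
    P=np.stack([(u-c["cx"])*d/c["fx"],-(v-c["cy"])*d/c["fy"],-d,np.ones_like(d)],-1)
    W=P@np.linalg.inv(c["camera_from_world"]).T
    W[d==0]=np.nan
    return W[...,:3]
def save(n,im,s=1): cv2.imwrite(f"pics/{n}.png",cv2.resize(im[...,::-1],None,fx=s,fy=s,interpolation=cv2.INTER_CUBIC))
E
python3 - <<'E'
from h import *
o=bot.get_obs(); print(o["eef_pos"],o["tool_rot"],o["gripper_width"],bot.tips_ahead)
ims=[]
for n in ("scene","top"):
    c=bot.read_camera(n); ims.append(c["img"]); W=cloud(c)
    print(n,np.linalg.inv(c["camera_from_world"])[:3,3].round(3))
    for q in ("collar_a","cone_1","handle","pointer","mark_stop","mark_1","mark_2","mark_3","rail","spray_bottle","scrub_brush","bucket_lid","pole_fork"):
        for r in bot.landmark_of(c,q)[:7]:
            print(q,np.round(r["xyz"],3),round(r["confidence"],2),np.round(w2p(c,r["xyz"])))
cv2.imwrite("pics/a.png",cv2.resize(np.vstack(ims)[...,::-1],(400*1,600))) if 0 else None
save("scene",ims[0],1.56); save("top",ims[1],1.56)
E
```

```text
[ 0.19271376 -0.64630054  0.23835318] [-8.75111279e-04  9.89516539e-01  1.44416802e-01 -2.00308841e-04] 0.9959586467426221 0.008
scene [ 1.275 -0.683  1.283]
collar_a [0.422 0.054 0.011] 0.62 [241. 178.]
collar_a [ 0.344 -0.015  0.008] 0.61 [217. 177.]
collar_a [0.441 0.243 0.007] 0.56 [276. 159.]
collar_a [ 0.45  -0.248  0.009] 0.56 [188. 222.]
collar_a [ 0.432 -0.147  0.008] 0.48 [205. 206.]
collar_a [ 0.481 -0.052  0.007] 0.44 [232. 200.]
cone_1 [ 0.614 -0.034  0.033] 0.98 [258. 213.]
cone_1 [0.607 0.049 0.031] 0.66 [272. 201.]
cone_1 [0.607 0.123 0.027] 0.64 [285. 192.]
cone_1 [ 0.616 -0.114  0.028] 0.62 [243. 226.]
cone_1 [ 0.445 -0.25   0.009] 0.59 [187. 222.]
pointer [0.653 0.005 0.016] 0.71 [272. 217.]
mark_stop [ 0.656 -0.088  0.006] 0.75 [255. 232.]
mark_stop [0.608 0.123 0.028] 0.59 [285. 192.]
mark_1 [ 0.652 -0.034  0.007] 0.69 [264. 223.]
mark_1 [0.653 0.023 0.004] 0.59 [275. 216.]
mark_1 [0.651 0.078 0.001] 0.58 [284. 208.]
mark_2 [ 0.652 -0.034  0.007] 0.69 [264. 223.]
mark_2 [0.653 0.023 0.004] 0.59 [275. 216.]
mark_2 [0.651 0.078 0.001] 0.58 [284. 208.]
mark_3 [ 0.65
[... 1486 characters left out ...]
_stop [0.794 0.022 0.001] 0.61 [244. 135.]
mark_stop [ 0.623  0.436 -0.002] 0.38 [140. 179.]
mark_1 [0.653 0.022 0.006] 0.92 [244. 169.]
mark_1 [0.651 0.074 0.004] 0.68 [231. 170.]
mark_1 [ 0.654 -0.038  0.005] 0.62 [259. 169.]
mark_2 [0.653 0.022 0.006] 0.92 [244. 169.]
mark_2 [0.651 0.074 0.004] 0.68 [231. 170.]
mark_2 [ 0.654 -0.038  0.005] 0.62 [259. 169.]
mark_3 [0.653 0.022 0.006] 0.92 [244. 169.]
mark_3 [0.651 0.074 0.004] 0.68 [231. 170.]
mark_3 [ 0.654 -0.038  0.005] 0.62 [259. 169.]
spray_bottle [ 0.479  0.545 -0.002] 0.89 [111. 216.]
scrub_brush [0.654 0.02  0.004] 0.52 [245. 169.]
bucket_lid [ 0.458 -0.535 -0.   ] 0.89 [388. 216.]
pole_fork [ 0.621  0.436 -0.003] 0.56 [140. 179.]
```

View pics/top.png

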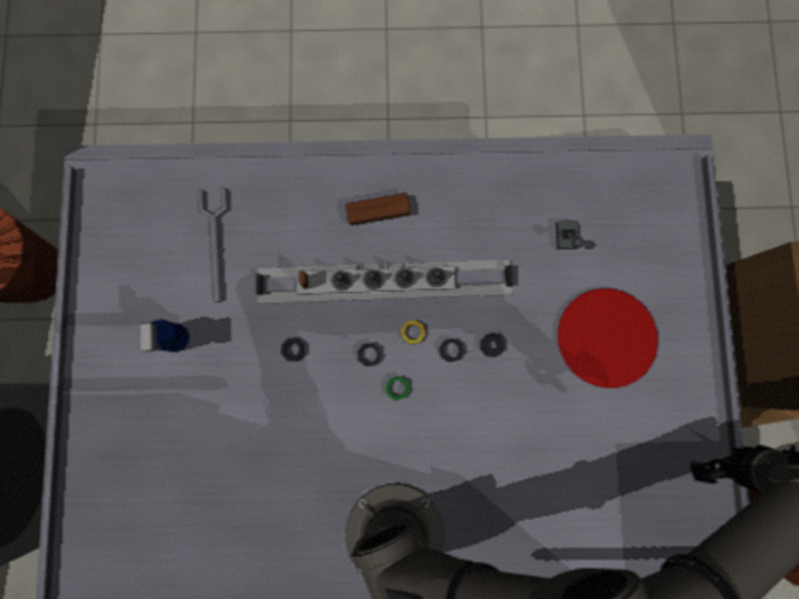

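Run:
```python
from h import *
c=bot.read_camera("scene"); save("crop",c["img"][120:280,120:340],3.6)
c=bot.read_camera("top"); W=cloud(c)
import collections
for n,p in (("a",(.43,-.148)),("b",(.446,-.25)),("c",(.343,-.014)),("d",(.424,.053)),("e",(.482,-.053)),("f",(.443,.242)),("handle",(.607,.21))):
    m=(np.hypot(W[...,0]-p[0],W[...,1]-p[1])<.045)&(W[...,2]>(.01 if n!="handle" else .08))
    print(n,m.sum(),np.nanmedian(W[m],0).round(3),((np.nanmax(W[m],0)+np.nanmin(W[m],0))/2).round(3),np.median(c["img"][m],0))
```

```text
a 102 [ 0.434 -0.147  0.017] [ 0.434 -0.145  0.018] [37.5 37.  40. ]
b 153 [ 0.443 -0.248  0.018] [ 0.444 -0.247  0.018] [32. 33. 35.]
c 96 [ 0.341 -0.01   0.018] [ 0.343 -0.009  0.02 ] [36.5 82.  44. ]
d 101 [0.425 0.057 0.017] [0.426 0.057 0.018] [40. 41. 45.]
e 101 [ 0.481 -0.053  0.018] [ 0.48  -0.052  0.02 ] [122. 105.  42.]
f 130 [0.441 0.245 0.017] [0.44  0.245 0.018] [30.5 31.  33. ]
handle 39 [0.607 0.21  0.097] [0.607 0.21  0.093] [77. 47. 31.]
```

View pics/crop.png

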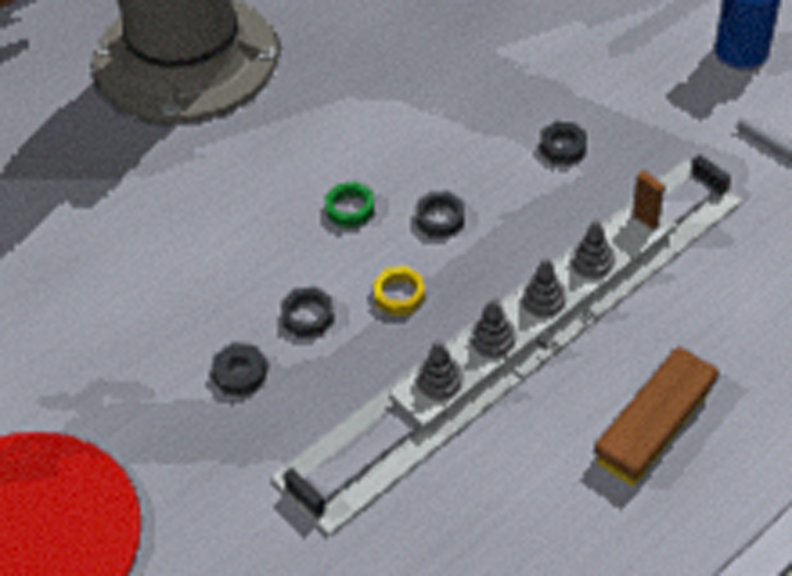

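The top view shows four dark collars at (493,344), (452,349), (371,353) and (294,348) in the 799-pixel picture. The yellow look-alike at (413,331) and the green one at (398,387) are to be left alone. The close crop confirms this, and it also shows four bare cones with the handle at the +y end. I'll take the handle first.

```bash
cat >> h.py <<'E'
from scipy.spatial.transform import Rotation as R
def delta(p,yaw=90):
    o=bot.get_obs(); w=o["tool_rot"]; r=R.from_quat([w[1],w[2],w[3],w[0]]).as_matrix()
    cy=np.degrees(np.arctan2(r[1,0],r[0,0]))
    d=r.T@(np.array(p)-o["eef_pos"])
    print("at",np.round(o["eef_pos"],4),"yaw",round(cy,2),"q",np.round(o["q"],2),"t",round(o["t"],1),"F",np.round(o["contact_force"],1),"| delta",d.round(4),"spin",round(-(yaw-cy),2))
E
python3 - <<'E'
from h import *
delta((.607,.21,.17))
delta((.607,.21,.24))
c=bot.read_camera("top"); W=cloud(c)
m=(W[...,0]>.5)&(W[...,0]<.72)&(abs(W[...,1])<.4)&(W[...,2]>.003)&(W[...,2]<.035)&(c["img"].min(-1)>90)
print(m.sum()); r=cv2.minAreaRect((W[m][:,:2]*1000).astype(np.float32)); print(r)
E
```

```text
at [ 0.1929 -0.6469  0.2393] yaw 16.6 q [ 1.17  0.48  0.02  1.56 -0.01  1.11 -0.08] t 1.5 F [ 0.6 -1.2  0.1] | delta [ 0.6417 -0.7028  0.0693] spin -73.4
at [ 0.1929 -0.6469  0.2393] yaw 16.6 q [ 1.17  0.48  0.02  1.56 -0.01  1.11 -0.08] t 1.5 F [ 0.6 -1.2  0.1] | delta [ 6.417e-01 -7.028e-01 -7.000e-04] spin -73.4
2896
((610.3713989257812, -0.060638427734375), (219.0729522705078, 799.6219482421875), 0.0054035731591284275)
```

>>> send_rows(deltas="0.03 -0.033 0 0; 0.06 -0.066 0 0; 0.09 -0.099 0 0; 0.12 -0.132 0 0; 0.15 -0.165 0 0")

```text
t: 2.05
eef_pos: [0.2901, -0.4442, 0.2395]
tool_rot: [0.0, 0.99, 0.144, 0.0]
contact_force: [0.7, -0.2, -0.0]
gripper_width: 0.997
grasp_force: 0.0
```

>>> send_rows(deltas="0.03 -0.033 0 0; 0.06 -0.066 0 0; 0.09 -0.099 0 0; 0.12 -0.132 0 0; 0.15 -0.165 0 0")

```text
t: 2.55
eef_pos: [0.3867, -0.2433, 0.2397]
tool_rot: [0.0, 0.99, 0.144, 0.0]
contact_force: [1.3, -0.0, -0.8]
gripper_width: 0.997
grasp_force: 0.0
```

>>> send_rows(deltas="0.03 -0.033 0 0; 0.06 -0.066 0 0; 0.09 -0.099 0 0; 0.12 -0.132 0 0; 0.15 -0.165 0 0")

```text
t: 3.05
eef_pos: [0.4833, -0.0423, 0.2397]
tool_rot: [0.0, 0.99, 0.144, 0.0]
contact_force: [1.2, 0.3, -0.4]
gripper_width: 1.004
grasp_force: 0.0
```

>>> send_rows(deltas="0.03 -0.033 0 0; 0.06 -0.066 0 0; 0.09 -0.099 0 0; 0.12 -0.132 0 0; 0.15 -0.165 0 0")

```text
t: 3.55
eef_pos: [0.58, 0.1585, 0.2394]
tool_rot: [0.0, 0.99, 0.144, 0.0]
contact_force: [1.1, 0.1, 0.3]
gripper_width: 0.998
grasp_force: 0.0
```

>>> send_rows(deltas="0 0 0 -8; 0 0 0 -16; 0 0 0 -24; 0 0 0 -32; 0 0 0 -40")

```text
t: 4.05
eef_pos: [0.5794, 0.157, 0.2393]
tool_rot: [0.0, 0.879, 0.477, 0.0]
contact_force: [0.3, -0.3, 0.3]
gripper_width: 0.999
grasp_force: 0.0
```

>>> send_rows(deltas="0 0 0 -8; 0 0 0 -16; 0 0 0 -24; 0 0 0 -32; 0 0 0 -33.4")

```text
t: 4.55
eef_pos: [0.5794, 0.1568, 0.2393]
tool_rot: [-0.0, 0.706, 0.708, 0.0]
contact_force: [-0.2, 0.7, 0.0]
gripper_width: 1.001
grasp_force: 0.0
```

Look with the wrist camera and measure the handle and cones.

Run:
```python
from h import *
c=bot.read_camera("wrist"); W=cloud(c); save("w1",c["img"],1.5)
print(np.linalg.inv(c["camera_from_world"])[:3,3].round(3))
for q in ("handle","cone_1","pointer","mark_1","rail"):
    for r in bot.landmark_of(c,q)[:5]: print(q,np.round(r["xyz"],3),round(r["confidence"],2),np.round(w2p(c,r["xyz"])))
m=(W[...,2]>.085)&(W[...,2]<.13)&(abs(W[...,1]-.21)<.03)&(abs(W[...,0]-.607)<.04)
print("handle",m.sum(), np.nanmin(W[m],0).round(4) if m.any() else 0,np.nanmax(W[m],0).round(4) if m.any() else 0)
m=(W[...,2]>.025)&(W[...,2]<.035)&(W[...,1]>-.3)
if m.sum()>5: print(cv2.minAreaRect((W[m][:,:2]*1000).astype(np.float32)))
delta((.607,.21,.075))
```

```text
[0.579 0.229 0.375]
handle [0.609 0.21  0.099] 0.97 [289. 117.]
cone_1 [0.608 0.119 0.03 ] 0.97 [279. 199.]
cone_1 [0.609 0.041 0.026] 0.83 [278. 262.]
cone_1 [ 0.609 -0.036  0.034] 0.72 [276. 322.]
cone_1 [0.651 0.019 0.004] 0.26 [310. 269.]
pointer [0.652 0.008 0.02 ] 0.6 [312. 284.]
mark_1 [ 0.653 -0.036  0.006] 0.92 [309. 308.]
mark_1 [0.654 0.022 0.008] 0.9 [313. 269.]
mark_1 [0.65  0.075 0.008] 0.67 [312. 229.]
rail [ 0.609  0.006 -0.002] 0.8 [275. 276.]
handle 655 [0.5905 0.2033 0.0851] [0.6246 0.2159 0.1032]
((693.974609375, 78.36502838134766), (223.55496215820312, 315.5820007324219), 1.1103671789169312)
at [0.5793 0.1571 0.2394] yaw 89.9 q [ 0.18  0.45 -0.73  1.7   0.33  1.12 -0.65] t 4.8 F [ 1.3 -0.2  0.4] | delta [0.053  0.0275 0.1644] spin -0.1
```

View pics/w1.png

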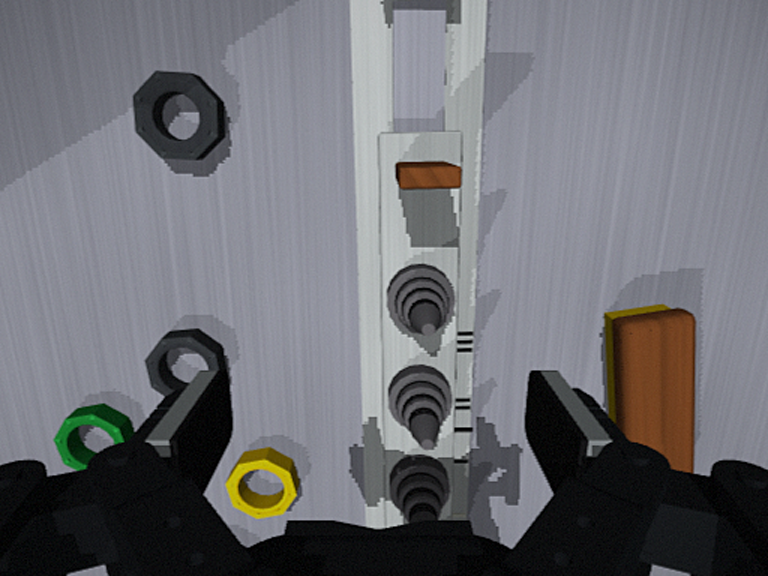

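The wrist view shows the handle at (428,174), and the rail runs straight along y. I'll descend onto the handle and grip it across x.

>>> send_rows(deltas="0.04 0.02 0 0; 0.053 0.028 0.03 0; 0.053 0.028 0.07 0; 0.053 0.028 0.11 0; 0.053 0.028 0.14 0", claw=1)

```text
t: 5.35
eef_pos: [0.6064, 0.2097, 0.0967]
tool_rot: [-0.0, 0.707, 0.707, -0.001]
contact_force: [0.4, 0.4, 0.1]
gripper_width: 1.0
grasp_force: 0.0
```

>>> send_rows(deltas="0 0 0.015 0; 0 0 0.025 0; 0 0 0.025 0; 0 0 0.025 0; 0 0 0.025 0")

```text
t: 5.85
eef_pos: [0.6083, 0.2106, 0.076]
tool_rot: [0.001, 0.707, 0.707, 0.001]
contact_force: [-0.2, 0.0, 1.0]
gripper_width: 1.002
grasp_force: 0.0
```

>>> send_rows(deltas="0 0 0 0; 0 0 0 0; 0 0 0 0; 0 0 0 0; 0 0 0 0", claw=0, force=60)

```text
t: 6.35
eef_pos: [0.6073, 0.2102, 0.0747]
tool_rot: [0.0, 0.707, 0.707, 0.0]
contact_force: [-1.2, -0.6, 5.2]
gripper_width: 0.385
grasp_force: 59.5
```

>>> send_rows(deltas="0 0 0 0; 0 0 0 0; 0 0 0 0; 0 0 0 0; 0 0 0 0")

```text
t: 6.85
eef_pos: [0.6073, 0.2102, 0.0748]
tool_rot: [0.0, 0.707, 0.707, 0.0]
contact_force: [-1.5, -0.8, 5.9]
gripper_width: 0.386
grasp_force: 59.5
```

>>> send_rows(deltas="-0.012 0 0 0; -0.024 0 0 0; -0.036 0 0 0; -0.048 0 0 0; -0.06 0 0 0")

```text
t: 7.35
eef_pos: [0.6083, 0.1518, 0.0748]
tool_rot: [-0.0, 0.707, 0.708, 0.002]
contact_force: [3.8, 1.5, 3.9]
gripper_width: 0.381
grasp_force: 62.2
```

>>> send_rows(deltas="-0.01 0 0 0; -0.02 0 0 0; -0.028 0 0 0; -0.031 0 0 0; -0.032 0 0 0")

```text
t: 7.85
eef_pos: [0.6089, 0.1194, 0.0748]
tool_rot: [-0.0, 0.707, 0.707, 0.003]
contact_force: [7.8, 4.0, 0.8]
gripper_width: 0.388
grasp_force: 62.3
```

>>> send_rows(deltas="-0.001 0 0 0; -0.002 0 0 0; -0.002 0 0 0; -0.002 0 0 0; -0.002 0 0 0")

```text
t: 8.35
eef_pos: [0.609, 0.1152, 0.0748]
tool_rot: [0.001, 0.707, 0.707, 0.001]
contact_force: [7.0, 1.7, 1.1]
gripper_width: 0.385
grasp_force: 62.4
```

>>> send_rows(deltas="-0.001 0 0 0; -0.002 0 0 0; -0.003 0 0 0; -0.003 0 0 0; -0.003 0 0 0")

```text
t: 8.85
eef_pos: [0.609, 0.1147, 0.0748]
tool_rot: [-0.0, 0.707, 0.707, 0.003]
contact_force: [8.2, 6.9, -1.9]
gripper_width: 0.391
grasp_force: 62.0
```

Run:
```python
from h import *
for n in ("top","scene"):
  c=bot.read_camera(n)
  for q in ("pointer","mark_stop","mark_1","handle"):
    for r in bot.landmark_of(c,q)[:4]: print(n,q,np.round(r["xyz"],4),round(r["confidence"],2))
delta((.607,.21,.075))
```

```text
top pointer [ 0.6563 -0.0858  0.016 ] 0.97
top pointer [0.4417 0.2404 0.0161] 0.46
top mark_stop [ 0.6509 -0.0844  0.0074] 0.91
top mark_1 [ 0.6539 -0.0385  0.0073] 0.97
top mark_1 [0.6538 0.0196 0.0048] 0.57
scene pointer [ 0.6573 -0.0917  0.0203] 0.81
scene pointer [ 0.612  -0.1306  0.0291] 0.55
scene mark_stop [ 0.6575 -0.0896  0.0069] 0.57
scene mark_1 [0.6513 0.0242 0.0035] 0.83
scene mark_1 [0.6507 0.0765 0.0042] 0.65
scene handle [0.6061 0.1142 0.1017] 0.71
at [0.609  0.1147 0.0748] yaw 90.04 q [ 0.18  0.66 -0.63  1.79  0.5   0.85 -0.69] t 9.3 F [ 9.1  6.9 -1.8] | delta [ 0.0953 -0.002   0.0002] spin 0.04
```

>>> send_rows(deltas="0.001 0 0 0; 0.001 0 0 0; 0.001 0 0 0; 0.001 0 0 0; 0.001 0 0 0", claw=1)

```text
t: 9.85
eef_pos: [0.607, 0.1136, 0.0742]
tool_rot: [-0.0, 0.707, 0.707, -0.0]
contact_force: [0.1, -0.1, 0.1]
gripper_width: 1.002
grasp_force: 0.0
```

>>> send_rows(deltas="0 0 -0.02 0; 0 0 -0.06 0; 0 0 -0.1 0; 0 0 -0.14 0; -0.02 -0.03 -0.17 0")

```text
t: 10.35
eef_pos: [0.5796, 0.0968, 0.2473]
tool_rot: [0.0, 0.706, 0.708, 0.003]
contact_force: [-1.2, 0.2, 0.9]
gripper_width: 1.0
grasp_force: 0.0
```

>>> send_rows(deltas="-0.05 -0.03 -0.02 0; -0.09 -0.06 -0.04 0; -0.13 -0.09 -0.06 0; -0.17 -0.09 -0.06 0; -0.17 -0.09 -0.06 0")

```text
t: 10.85
eef_pos: [0.4858, -0.0829, 0.3052]
tool_rot: [0.002, 0.711, 0.704, -0.001]
contact_force: [1.1, 0.5, -0.2]
gripper_width: 0.996
grasp_force: 0.0
```

```bash
cat >> h.py <<'E'
def dark(W,img,p,r=.07,zlo=.012,zhi=.026):
    "octagon fit of a dark collar near p: centre and flat yaw (mod 45)"
    m=(np.hypot(W[...,0]-p[0],W[...,1]-p[1])<r)&(W[...,2]>zlo)&(W[...,2]<zhi)&(img.max(-1)<100)
    P=W[m][:,:2]
    if len(P)<20: return None
    for _ in range(2):
        c=(np.percentile(P,1,0)+np.percentile(P,99,0))/2; P=P[np.hypot(*(P-c).T)<.036]
    a=np.radians(np.arange(0,360,1)); D=np.stack([np.cos(a),np.sin(a)],1)
    h=np.percentile(P@D.T,99.5,axis=0)
    cen=np.array([(h*D[:,i]).mean()*2 for i in (0,1)])
    h2=np.percentile((P-cen)@D.T,99.5,axis=0)
    k=np.array([h2[(np.arange(8)*45+s)%360].mean() for s in range(45)])
    r=np.hypot(*(P-cen).T)
    return cen.round(4),int(k.argmin()),k.min().round(4),k.max().round(4),"bore_r",np.percentile(r,2).round(4),len(P)
E
python3 - <<'E'
from h import *
c=bot.read_camera("wrist"); W=cloud(c); save("w2",c["img"],1.5)
for q in ("handle","cone_1","pointer","collar_a"):
    for r in bot.landmark_of(c,q)[:6]: print(q,np.round(r["xyz"],3),round(r["confidence"],2),np.round(w2p(c,r["xyz"])))
for y in (.0255,-.0525,-.1305,-.2085):
    m=(W[...,2]>.088)&(W[...,2]<.105)&(np.hypot(W[...,1]-y,W[...,0]-.608)<.03)
    print("nose",y,m.sum(), W[m].mean(0).round(4) if m.any() else 0)
for p in ((.425,.055),(.434,-.147),(.443,-.248),(.441,.243)): print(dark(W,c["img"],p))
delta((.425,.055,.1))
E
```

```text
cone_1 [ 0.61  -0.049  0.029] 0.93 [354. 124.]
cone_1 [0.611 0.024 0.029] 0.84 [360.  60.]
cone_1 [ 0.619 -0.21   0.025] 0.67 [350. 243.]
cone_1 [ 0.614 -0.127  0.031] 0.59 [352. 187.]
pointer [ 0.613 -0.05   0.028] 0.59 [356. 125.]
collar_a [ 0.481 -0.053  0.014] 0.89 [248. 127.]
collar_a [ 0.432 -0.148  0.006] 0.83 [213. 197.]
collar_a [ 0.446 -0.249  0.009] 0.77 [226. 264.]
collar_a [ 0.341 -0.014  0.008] 0.63 [135.  96.]
collar_a [0.425 0.058 0.012] 0.59 [199.  31.]
nose 0.0255 194 [0.6089 0.0259 0.0946]
nose -0.0525 164 [ 0.6102 -0.0505  0.0944]
nose -0.1305 142 [ 0.6122 -0.1276  0.0945]
nose -0.2085 0 0
(array([0.4271, 0.0555]), 4, np.float64(0.0278), np.float64(0.0287), 'bore_r', np.float64(0.0193), 1243)
(array([ 0.435 , -0.1473]), 11, np.float64(0.0278), np.float64(0.0288), 'bore_r', np.float64(0.0195), 859)
(array([ 0.446 , -0.2488]), 43, np.float64(0.0276), np.float64(0.0286), 'bore_r', np.float64(0.0119), 1065)
None
at [ 0.4875 -0.0742  0.3041] yaw 90.14 q [ 0.69  0.18 -0.75  1.86  0.14  1.15 -0.1 ] t 11.1 F [0.6 0.1 0.1] | delta [ 0.1292 -0.0621  0.2042] spin 0.14
```

View pics/w2.png

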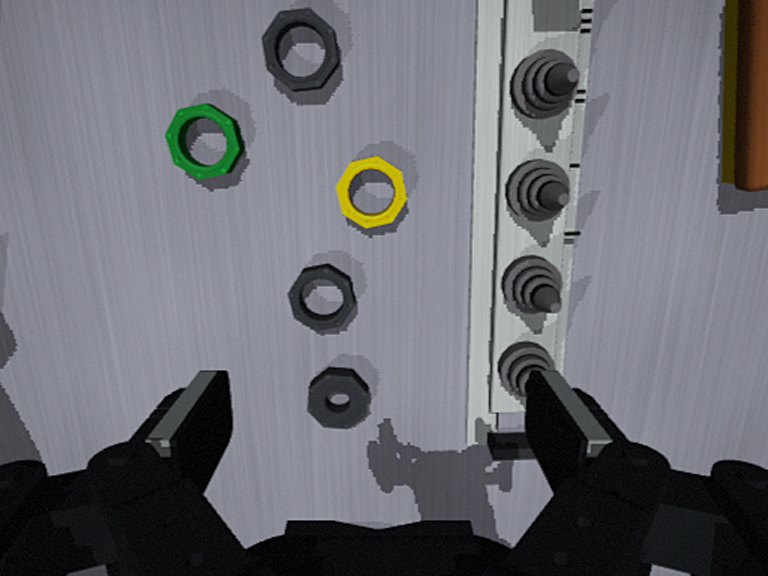

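The picture shows the carrier at its stop. Bores read about 39 at (301,50) and (322,298), and about 23 at (338,398). The yellow (372,192) and green (205,140) look-alikes are to be avoided. I'll take the small-bore collar first, for cone 1.

Run:
```python
from h import *
delta((.446,-.2488,.14),88)
```

```text
at [ 0.4875 -0.0742  0.3041] yaw 90.14 q [ 0.69  0.18 -0.75  1.86  0.14  1.15 -0.1 ] t 11.1 F [0.6 0.1 0.1] | delta [-0.1746 -0.0419  0.164 ] spin 2.14
```

>>> send_rows(deltas="-0.04 -0.01 0.02 0; -0.08 -0.02 0.05 0.5; -0.12 -0.03 0.08 1; -0.16 -0.04 0.11 1.6; -0.175 -0.042 0.145 2.1")

```text
t: 11.6
eef_pos: [0.4453, -0.2534, 0.1583]
tool_rot: [0.001, 0.721, 0.693, -0.0]
contact_force: [-0.0, -1.5, 0.9]
gripper_width: 1.0
grasp_force: 0.0
```

>>> send_rows(deltas="0 0 0.019 0; 0 0 0.019 0; 0 0 0.019 0; 0 0 0.019 0")

```text
t: 12.0
eef_pos: [0.447, -0.2499, 0.1416]
tool_rot: [0.001, 0.719, 0.695, 0.001]
contact_force: [0.2, 0.7, -0.2]
gripper_width: 1.003
grasp_force: 0.0
```

Run:
```python
from h import *
c=bot.read_camera("wrist"); W=cloud(c)
r=dark(W,c["img"],(.446,-.2488),r=.05);print(r)
for y in (.0255,-.0525,-.1305,-.2085):
    m=(W[...,2]>.088)&(W[...,2]<.105)&(np.hypot(W[...,1]-y,W[...,0]-.612)<.03)
    print("nose",y,m.sum(), W[m].mean(0).round(4) if m.any() else 0)
delta((*r[0],.010),90+(r[1]+22)%45-22)
```

```text
(array([ 0.4456, -0.2491]), 41, np.float64(0.0276), np.float64(0.0284), 'bore_r', np.float64(0.0117), 3381)
nose 0.0255 0 0
nose -0.0525 0 0
nose -0.1305 0 0
nose -0.2085 0 0
at [ 0.4468 -0.2502  0.1418] yaw 88.02 q [ 0.87  0.39 -0.58  2.    0.29  0.82  0.09] t 12.1 F [-0.8  0.1 -0.5] | delta [ 0.0012 -0.0016  0.1318] spin 2.02
```

>>> send_rows(deltas="0.001 -0.001 0.03 1; 0.001 -0.0015 0.06 1; 0.001 -0.0015 0.09 1; 0.001 -0.0015 0.115 1; 0.001 -0.0015 0.131 1")

```text
t: 12.55
eef_pos: [0.4443, -0.2496, 0.0088]
tool_rot: [0.0, 0.726, 0.688, 0.0]
contact_force: [-0.4, 0.6, -0.3]
gripper_width: 0.996
grasp_force: 0.0
```

>>> send_rows(deltas="0 0 0 0; 0 0 0 0; 0 0 0 0; 0 0 0 0; 0 0 0 0", claw=0, force=60)

```text
t: 13.05
eef_pos: [0.4451, -0.2501, 0.0111]
tool_rot: [0.001, 0.726, 0.688, 0.0]
contact_force: [0.2, 1.5, 7.2]
gripper_width: 0.638
grasp_force: 64.2
```

>>> send_rows(deltas="0 0 0 0; 0 0 0 0; 0 0 0 0")

```text
t: 13.35
eef_pos: [0.4451, -0.2502, 0.0111]
tool_rot: [0.001, 0.726, 0.688, 0.0]
contact_force: [-1.0, 1.6, 7.3]
gripper_width: 0.639
grasp_force: 64.2
```

>>> send_rows(deltas="0 0 -0.02 0; 0 0 -0.06 0; 0 0 -0.1 0; 0 0 -0.14 0; 0 0 -0.17 0")

```text
t: 13.85
eef_pos: [0.4447, -0.2501, 0.1829]
tool_rot: [0.002, 0.726, 0.688, 0.0]
contact_force: [1.0, 0.0, -0.5]
gripper_width: 0.635
grasp_force: 64.0
```

>>> send_rows(deltas="0 0.035 0 -0.5; 0 0.07 0 -1; 0 0.105 0 -2; 0 0.14 0 -3; 0 0.168 0 -3")

```text
t: 14.35
eef_pos: [0.6136, -0.259, 0.1805]
tool_rot: [0.001, 0.707, 0.707, 0.001]
contact_force: [-0.7, 0.6, -0.5]
gripper_width: 0.639
grasp_force: 64.0
```

>>> send_rows(deltas="-0.01 0 0 0; -0.01 0 0 0; -0.01 0 0 0")

```text
t: 14.65
eef_pos: [0.6104, -0.2697, 0.1795]
tool_rot: [-0.0, 0.708, 0.706, -0.0]
contact_force: [0.5, 0.5, -1.2]
gripper_width: 0.634
grasp_force: 64.0
```

```bash
cat >> h.py <<'E'
def noses(W,pts):
    for p in pts:
        m=(W[...,2]>.082)&(W[...,2]<.101)&(np.hypot(W[...,1]-p[1],W[...,0]-p[0])<.022)
        if m.sum()<15: continue
        Q=W[m]; 
        # axis centre: mid extents in y and x near the top
        print("nose",p,m.sum(),Q.mean(0).round(4),((Q.max(0)+Q.min(0))/2).round(4))
E
python3 - <<'E'
from h import *
c=bot.read_camera("wrist"); W=cloud(c); save("w3",c["img"],1.5)
noses(W,((.609,.026),(.610,-.052),(.612,-.129),(.614,-.207)))
for r in bot.landmark_of(c,"cone_1")[:4]: print(np.round(r["xyz"],4),round(r["confidence"],2))
print(np.linalg.inv(c["camera_from_world"])[:3,3].round(3))
delta((.613,-.207,.16),90)
E
```

```text
nose (0.614, -0.207) 614 [ 0.6152 -0.2068  0.0914] [ 0.6152 -0.2074  0.0911]
[ 0.6191 -0.2071  0.0313] 0.75
[ 0.611 -0.198  0.315]
at [ 0.6105 -0.2691  0.1797] yaw 89.87 q [ 0.71  0.58 -0.57  1.6   0.35  1.06  0.05] t 14.8 F [ 0.1  0.4 -0.8] | delta [0.0621 0.0023 0.0196] spin -0.13
```

View pics/w3.png

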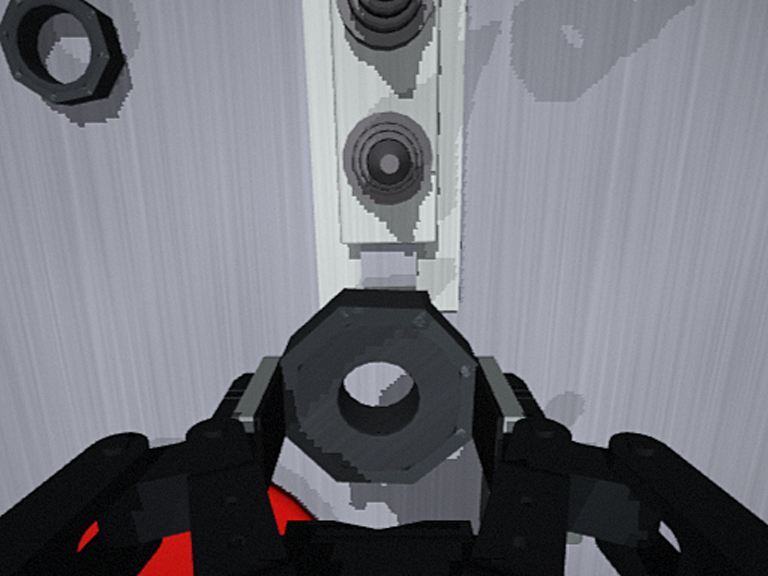

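The picture shows the small-bore collar held level at (378,395), with cone 1's nose at (389,163).

```bash
cat >> h.py <<'E'
def held(W,img):
    e=bot.get_obs()["eef_pos"]
    for zc in np.arange(-.012,.02,.004):
        m=(np.hypot(W[...,0]-e[0],W[...,1]-e[1])<.028)&(abs(W[...,2]-e[2]-zc)<.002); print(round(zc,3),m.sum(),end=" ")
    m=(np.hypot(W[...,0]-e[0],W[...,1]-e[1])<.028)&(W[...,2]>e[2]-.02)&(W[...,2]<e[2]+.02)
    zt=np.median(W[m][:,2]); 
    m=(np.hypot(W[...,0]-e[0],W[...,1]-e[1])<.05)&(abs(W[...,2]-zt)<.003)
    # bore: hole pixels enclosed by the top-face mask, centre in the plane of the top face
    k=m.astype(np.uint8); cs,hi=cv2.findContours(k,cv2.RETR_CCOMP,cv2.CHAIN_APPROX_NONE)
    P=W[m]; ang=np.degrees(np.arctan2(P[:,1]-e[1],P[:,0]-e[0]))
    best=None
    for cc,h in zip(cs,hi[0]):
        if h[3]>=0 and (best is None or len(cc)>len(best)): best=cc
    p=W[best[:,0,1],best[:,0,0]]; p=p[abs(p[:,2]-zt)<.003]
    A=np.c_[2*p[:,:2],np.ones(len(p))]; s=np.linalg.lstsq(A,(p[:,:2]**2).sum(1),rcond=None)[0]
    print("\nheld: top z - tcp z",round(zt-e[2],4),"bore centre",s[:2].round(4),"rel tcp",(s[:2]-e[:2]).round(4),"r",np.sqrt(s[2]+s[0]**2+s[1]**2).round(4),"n",len(p))
    # tilt
    B=np.c_[P[:,:2]-e[:2],np.ones(len(P))]; t=np.linalg.lstsq(B,P[:,2],rcond=None)[0]; print("tilt",t[:2].round(3))
    return s[:2]
E
python3 - <<'E'
from h import *
c=bot.read_camera("wrist"); W=cloud(c); s=held(W,c["img"])
noses(W,((.614,-.207),))
for y in range(0):pass
m=(W[...,2]>.085)&(np.hypot(W[...,0]-.615,W[...,1]+.207)<.02); Q=W[m]
print([ (round(a,3),Q[abs(Q[:,2]-a)<.003].mean(0).round(4),(abs(Q[:,2]-a)<.003).sum()) for a in (.085,.09,.095,.098)])
e=bot.get_obs()["eef_pos"]; delta((e[0]+.6152-s[0],e[1]-.2072-s[1],.16),90)
E
```

```text
-0.012 4 -0.008 162 -0.004 229 0.0 267 0.004 466 0.008 9719 0.012 114 0.016 132 
held: top z - tcp z 0.0072 bore centre [ 0.6108 -0.2682] rel tcp [0.     0.0008] r 0.0116 n 151
tilt [-0.002 -0.   ]
nose (0.614, -0.207) 606 [ 0.6153 -0.2068  0.0914] [ 0.6154 -0.2071  0.0913]
[(0.085, array([ 0.6144, -0.2071,  0.0865]), np.int64(100)), (0.09, array([ 0.6152, -0.2067,  0.0897]), np.int64(176)), (0.095, array([ 0.6153, -0.2069,  0.0953]), np.int64(164)), (0.098, array([ 0.6154, -0.2072,  0.098 ]), np.int64(205))]
at [ 0.6107 -0.269   0.1797] yaw 89.88 q [ 0.71  0.58 -0.57  1.6   0.35  1.06  0.05] t 14.8 F [ 0.1  0.9 -2.2] | delta [0.061  0.0043 0.0197] spin -0.12
```

>>> send_rows(deltas="0.03 0.002 0 0; 0.055 0.004 0.01 0; 0.061 0.0045 0.03 0; 0.061 0.0045 0.05 0; 0.061 0.0045 0.05 0")

```text
t: 15.3
eef_pos: [0.6138, -0.2074, 0.1269]
tool_rot: [-0.002, 0.707, 0.707, -0.001]
contact_force: [-0.7, -0.4, -1.1]
gripper_width: 0.638
grasp_force: 63.9
```

Run:
```python
from h import *
c=bot.read_camera("wrist"); W=cloud(c); s=held(W,c["img"])
m=(W[...,2]>.085)&(W[...,2]<.102)&(np.hypot(W[...,0]-.615,W[...,1]+.207)<.02); Q=W[m]; print(m.sum(),Q.mean(0),Q.max(0),Q.min(0))
delta((.6153,-.2078,.08),90)
```

```text
-0.012 43 -0.008 222 -0.004 244 0.0 270 0.004 6895 0.008 3071 0.012 101 0.016 108 
held: top z - tcp z 0.0057 bore centre [ 0.614  -0.2065] rel tcp [-0.0008  0.0015] r 0.0116 n 151
tilt [-0.006  0.001]<stdin>:3: RuntimeWarning: Mean of empty slice.
  ret = um.true_divide(
Traceback (most recent call last):
ValueError: zero-size array to reduction operation maximum which has no identity
```

>>> send_rows(deltas="0 0.0005 0.01 0; 0 0.0005 0.02 0; 0 0.0005 0.03 0; 0 0.0005 0.032 0; 0 0.0005 0.032 0")

```text
t: 15.85
eef_pos: [0.6164, -0.2079, 0.0967]
tool_rot: [-0.0, 0.708, 0.707, -0.0]
contact_force: [-0.3, -0.9, -0.5]
gripper_width: 0.638
grasp_force: 64.0
```

>>> send_rows(deltas="0 0 0.005 0; 0 0 0.01 0; 0 0 0.015 0; 0 0 0.016 0; 0 0 0.016 0")

```text
t: 16.35
eef_pos: [0.6166, -0.2079, 0.081]
tool_rot: [-0.0, 0.708, 0.707, -0.0]
contact_force: [0.1, -0.3, -0.5]
gripper_width: 0.637
grasp_force: 64.0
```

>>> send_rows(deltas="0 -0.001 0 0; 0 -0.001 0.001 0; 0 -0.001 0.0015 0; 0 -0.001 0.0015 0; 0 -0.001 0.0015 0")

```text
t: 16.85
eef_pos: [0.6157, -0.208, 0.0799]
tool_rot: [0.0, 0.708, 0.707, 0.0]
contact_force: [-0.1, 0.4, -0.1]
gripper_width: 0.637
grasp_force: 64.0
```

>>> send_rows(deltas="0 0 0 0; 0 0 0 0; 0 0 0 0; 0 0 0 0; 0 0 0 0", claw=1)

```text
t: 17.35
eef_pos: [0.6158, -0.208, 0.0799]
tool_rot: [0.0, 0.708, 0.707, 0.0]
contact_force: [0.0, -0.1, -0.7]
gripper_width: 1.0
grasp_force: 0.0
```

>>> send_rows(deltas="0 0 -0.03 0; 0 0 -0.07 0; -0.03 0 -0.1 0; -0.06 0 -0.1 0; -0.06 0 -0.1 0")

```text
t: 17.85
eef_pos: [0.615, -0.2745, 0.1808]
tool_rot: [0.002, 0.71, 0.704, -0.001]
contact_force: [-0.4, -0.2, -0.9]
gripper_width: 0.997
grasp_force: 0.0
```

```bash
cat >> h.py <<'E'
def oncone(W,p):
    for a in (.053,.065,.077):
        z=a+.009; r=np.hypot(W[...,0]-p[0],W[...,1]-p[1]); m=(abs(W[...,2]-z)<.003)&(r>.02)&(r<.032)
        if m.sum()<20: print(a,m.sum(),end="; "); continue
        Q=W[m]; print("mid z",a,m.sum(),"centre",((Q.max(0)+Q.min(0))/2).round(4),"tilt",np.linalg.lstsq(np.c_[Q[:,:2]-p,np.ones(len(Q))],Q[:,2],rcond=None)[0].round(4),end="; ")
    print()
E
python3 - <<'E'
from h import *
c=bot.read_camera("wrist"); W=cloud(c)
oncone(W,np.array((.6153,-.207)))
noses(W,((.6135,-.129),))
c=bot.read_camera("top"); W=cloud(c)
oncone(W,np.array((.6153,-.207)))
for p in ((.427,.0555),(.435,-.147),(.441,.243)): print(dark(W,c["img"],p))
delta((.435,-.1473,.14),101)
E
```

```text
0.053 0; 0.065 0; mid z 0.077 3113 centre [ 0.6161 -0.2076  0.0862] tilt [-0.0005  0.0008  0.0865]; 
0.053 0; 0.065 4; mid z 0.077 56 centre [ 0.6148 -0.2051  0.086 ] tilt [ 0.0064 -0.0018  0.086 ]; 
(array([0.426 , 0.0575]), 44, np.float64(0.027), np.float64(0.0279), 'bore_r', np.float64(0.0194), 94)
(array([ 0.4337, -0.1459]), 0, np.float64(0.0275), np.float64(0.028), 'bore_r', np.float64(0.0195), 97)
(array([0.4415, 0.2456]), 44, np.float64(0.0269), np.float64(0.0279), 'bore_r', np.float64(0.0158), 123)
at [ 0.6151 -0.2689  0.1795] yaw 89.79 q [ 0.71  0.59 -0.57  1.59  0.35  1.07  0.04] t 17.9 F [-0.3  0.4 -0.6] | delta [ 0.1209 -0.1805  0.0396] spin -11.21
```

Cone 1: its collar sits level on step 3. Next is the collar at (.435,-.147).

>>> send_rows(deltas="0.024 -0.036 0 -2; 0.048 -0.072 0 -4; 0.073 -0.108 0.01 -7; 0.097 -0.145 0.02 -11.2; 0.121 -0.1805 0.03 -11.2")

```text
t: 18.45
eef_pos: [0.4332, -0.1442, 0.1491]
tool_rot: [-0.0, 0.634, 0.774, -0.0]
contact_force: [-0.2, 0.9, -0.5]
gripper_width: 0.997
grasp_force: 0.0
```

>>> send_rows(deltas="0 0 0.01 0; 0 0 0.01 0; 0 0 0.01 0; 0 0 0.01 0")

```text
t: 18.85
eef_pos: [0.4369, -0.1468, 0.1403]
tool_rot: [0.001, 0.635, 0.772, 0.001]
contact_force: [-0.2, -0.8, 0.5]
gripper_width: 0.999
grasp_force: 0.0
```

Run:
```python
from h import *
c=bot.read_camera("wrist"); W=cloud(c)
r=dark(W,c["img"],(.435,-.147),r=.05);print(r)
delta((*r[0],.010),90+(r[1]+22)%45-22)
```

```text
(array([ 0.4344, -0.1471]), 12, np.float64(0.0277), np.float64(0.0286), 'bore_r', np.float64(0.0194), 2307)
at [ 0.4367 -0.1469  0.1403] yaw 101.08 q [ 0.79  0.34 -0.7   2.11  0.31  0.79  0.09] t 18.9 F [-0.5  0.1 -0.2] | delta [ 0.0002 -0.0025  0.1303] spin -0.92
```

>>> send_rows(deltas="0 -0.001 0.03 0; 0 -0.0025 0.06 -0.5; 0 -0.0025 0.09 -0.5; 0 -0.0025 0.115 -0.5; 0 -0.0025 0.13 -0.5")

```text
t: 19.4
eef_pos: [0.4329, -0.1472, 0.0081]
tool_rot: [-0.001, 0.632, 0.775, -0.0]
contact_force: [0.4, -0.3, 0.6]
gripper_width: 1.003
grasp_force: 0.0
```

>>> send_rows(deltas="0 0 0 0; 0 0 0 0; 0 0 0 0; 0 0 0 0; 0 0 0 0", claw=0, force=60)

```text
t: 19.9
eef_pos: [0.4338, -0.1475, 0.0108]
tool_rot: [0.001, 0.632, 0.775, 0.0]
contact_force: [0.2, -0.1, 5.8]
gripper_width: 0.636
grasp_force: 64.1
```

>>> send_rows(deltas="0 0 0 0; 0 0 0 0; 0 0 -0.02 0; 0 0 -0.06 0; 0 0 -0.1 0")

```text
t: 20.4
eef_pos: [0.4321, -0.1469, 0.1107]
tool_rot: [-0.001, 0.632, 0.775, -0.0]
contact_force: [0.7, 0.7, -1.1]
gripper_width: 0.638
grasp_force: 64.2
```

>>> send_rows(deltas="0 0 -0.04 0; 0 0 -0.07 0; 0 0 -0.07 0; 0 0 -0.07 0")

```text
t: 20.8
eef_pos: [0.4327, -0.1476, 0.1801]
tool_rot: [0.001, 0.632, 0.775, -0.0]
contact_force: [-0.3, 0.1, -2.2]
gripper_width: 0.636
grasp_force: 64.3
```

Run:
```python
from h import *
delta((.6145,-.192,.18),90)
```

```text
at [ 0.4327 -0.1476  0.1801] yaw 101.56 q [ 0.85  0.27 -0.75  2.08  0.24  0.87  0.16] t 20.8 F [-0.3  0.1 -2.2] | delta [-0.08    0.1692  0.0003] spin 11.56
```

>>> send_rows(deltas="-0.018 0.038 0 3; -0.036 0.076 0 6; -0.054 0.114 0 9; -0.072 0.152 0 11.5; -0.08 0.169 0 11.5")

```text
t: 21.3
eef_pos: [0.6165, -0.1919, 0.177]
tool_rot: [-0.001, 0.707, 0.707, -0.0]
contact_force: [-0.5, -0.2, -2.0]
gripper_width: 0.638
grasp_force: 64.2
```

>>> send_rows(deltas="0 0 0 0; 0 0 0 0; 0 0 0 0; 0 0 0 0; 0 0 0 0")

```text
t: 21.8
eef_pos: [0.6137, -0.1916, 0.1799]
tool_rot: [0.0, 0.706, 0.708, -0.0]
contact_force: [-0.6, 0.2, -0.9]
gripper_width: 0.636
grasp_force: 64.2
```

```bash
cat >> h.py <<'E'
def place(cone,z,yaw=90):
    c=bot.read_camera("wrist"); W=cloud(c); s=held(W,c["img"])
    m=(W[...,2]>.086)&(W[...,2]<.101)&(np.hypot(W[...,0]-cone[0],W[...,1]-cone[1])<.015); Q=W[m]
    k=[Q[abs(Q[:,2]-a)<.003].mean(0)[:2] for a in (.09,.095,.098)]; print("nose",np.round(k,4),m.sum())
    k=np.mean(k,0); e=bot.get_obs()["eef_pos"]; t=(e[0]+k[0]-s[0],e[1]+k[1]-s[1],z); print("target",np.round(t,4)); delta(t,yaw)
E
python3 - <<'E'
from h import *
place((.6135,-.129),.13)
E
```

```text
-0.012 17 -0.008 445 -0.004 574 0.0 604 0.004 750 0.008 6302 0.012 125 0.016 130 
held: top z - tcp z 0.0072 bore centre [ 0.614  -0.1916] rel tcp [0. 0.] r 0.0194 n 254
tilt [-0.001  0.001]
nose [[ 0.6139 -0.129 ]
 [ 0.6139 -0.1289]
 [ 0.614  -0.129 ]] 466
target [ 0.6139 -0.129   0.13  ]
at [ 0.614  -0.1917  0.18  ] yaw 90.09 q [ 0.65  0.56 -0.62  1.66  0.36  1.04 -0.09] t 21.9 F [-0.2  0.3 -1.1] | delta [0.0627 0.0001 0.05  ] spin 0.09
```

>>> send_rows(deltas="0.035 0 0 0; 0.06 0 0.01 0; 0.0627 0 0.03 0; 0.0627 0 0.05 0; 0.0627 0 0.05 0")

```text
t: 22.35
eef_pos: [0.6122, -0.1287, 0.1274]
tool_rot: [-0.002, 0.706, 0.708, -0.002]
contact_force: [-1.5, -0.0, -1.9]
gripper_width: 0.637
grasp_force: 64.2
```

>>> send_rows(deltas="0 0 0 0; 0 0 0.01 0; 0 0 0.02 0; 0 0 0.022 0; 0 0 0.022 0")

```text
t: 22.85
eef_pos: [0.6139, -0.1289, 0.1072]
tool_rot: [-0.0, 0.707, 0.708, -0.0]
contact_force: [0.3, -0.2, -1.6]
gripper_width: 0.637
grasp_force: 64.2
```

Well centred; lower to the step.

>>> send_rows(deltas="0 0 0.008 0; 0 0 0.016 0; 0 0 0.024 0; 0 0 0.03 0; 0 0 0.034 0")

```text
t: 23.35
eef_pos: [0.614, -0.1287, 0.0729]
tool_rot: [-0.0, 0.706, 0.708, -0.0]
contact_force: [0.2, -0.3, -0.7]
gripper_width: 0.64
grasp_force: 64.2
```

>>> send_rows(deltas="0 0 0.005 0; 0 0 0.01 0; 0 0 0.0145 0; 0 0 0.0165 0; 0 0 0.0165 0")

```text
t: 23.85
eef_pos: [0.6142, -0.1288, 0.057]
tool_rot: [-0.0, 0.706, 0.708, -0.0]
contact_force: [-0.3, 0.1, -1.2]
gripper_width: 0.636
grasp_force: 64.2
```

>>> send_rows(deltas="0 0 0.001 0; 0 0 0.0015 0; 0 0 0.0015 0")

```text
t: 24.15
eef_pos: [0.6145, -0.1288, 0.0559]
tool_rot: [0.0, 0.706, 0.708, 0.0]
contact_force: [0.2, -0.3, -1.4]
gripper_width: 0.635
grasp_force: 64.2
```

>>> send_rows(deltas="0 0 0 0; 0 0 0 0; 0 0 0 0; 0 0 0 0; 0 0 0 0", claw=1)

```text
t: 24.65
eef_pos: [0.6144, -0.1288, 0.0559]
tool_rot: [0.0, 0.706, 0.708, 0.0]
contact_force: [0.3, -0.5, 0.6]
gripper_width: 0.999
grasp_force: 0.0
```

>>> send_rows(deltas="0 0 -0.03 0; 0 0 -0.07 0; 0 0 -0.11 0; -0.04 0 -0.125 0; -0.06 0 -0.125 0")

```text
t: 25.15
eef_pos: [0.6162, -0.1919, 0.1845]
tool_rot: [0.003, 0.707, 0.707, 0.001]
contact_force: [-0.2, -1.7, -0.7]
gripper_width: 0.997
grasp_force: 0.0
```

Run:
```python
from h import *
c=bot.read_camera("wrist"); W=cloud(c)
oncone(W,np.array((.6139,-.129)))
noses(W,((.612,-.051),))
c=bot.read_camera("top"); W=cloud(c)
for p in ((.427,.0555),(.441,.243)): print(dark(W,c["img"],p))
oncone(W,np.array((.6148,-.206)))
oncone(W,np.array((.6139,-.129)))
delta((.427,.0555,.14),94)
```

```text
mid z 0.053 2484 centre [ 0.6146 -0.1293  0.0623] tilt [-0.0012 -0.0004  0.0624]; 0.065 0; 0.077 0; 
(array([0.4258, 0.0576]), 0, np.float64(0.0272), np.float64(0.0279), 'bore_r', np.float64(0.0195), 96)
(array([0.441 , 0.2454]), 41, np.float64(0.0274), np.float64(0.0281), 'bore_r', np.float64(0.0157), 126)
0.053 0; 0.065 4; mid z 0.077 29 centre [ 0.6129 -0.1989  0.0862] tilt [-0.0257 -0.033   0.0863]; 
mid z 0.053 65 centre [ 0.613  -0.1273  0.062 ] tilt [-0.0151 -0.0009  0.0621]; 0.065 0; 0.077 0; 
at [ 0.6142 -0.1939  0.1813] yaw 89.75 q [ 0.65  0.56 -0.62  1.66  0.37  1.04 -0.09] t 25.2 F [-0.4 -0.2  0.2] | delta [ 0.2487 -0.1883  0.0405] spin -4.25
```

>>> send_rows(deltas="0.036 -0.027 0 0; 0.072 -0.054 0 0; 0.108 -0.082 0 0; 0.144 -0.109 0 0; 0.18 -0.136 0.01 0")

```text
t: 25.75
eef_pos: [0.4773, -0.0068, 0.1714]
tool_rot: [0.001, 0.706, 0.708, 0.001]
contact_force: [0.6, 1.4, 0.3]
gripper_width: 0.997
grasp_force: 0.0
```

>>> send_rows(deltas="0.036 -0.027 0.01 -2; 0.0687 -0.0523 0.02 -4.2; 0.0687 -0.0523 0.03 -4.2; 0.0687 -0.0523 0.03 -4.2; 0.0687 -0.0523 0.03 -4.2")

```text
t: 26.25
eef_pos: [0.4262, 0.0593, 0.1408]
tool_rot: [-0.0, 0.68, 0.733, -0.0]
contact_force: [-0.2, -0.3, -0.4]
gripper_width: 1.003
grasp_force: 0.0
```

Run:
```python
from h import *
c=bot.read_camera("wrist"); W=cloud(c)
r=dark(W,c["img"],(.427,.0555),r=.05);print(r)
delta((*r[0],.010),90+(r[1]+22)%45-22)
```

```text
(array([0.4266, 0.0562]), 6, np.float64(0.0277), np.float64(0.0286), 'bore_r', np.float64(0.0193), 2295)
at [0.4265 0.0591 0.141 ] yaw 94.22 q [ 0.41  0.31 -0.78  2.17  0.31  0.78 -0.5 ] t 26.3 F [ 0.8 -0.3  1.1] | delta [-0.0029 -0.0002  0.131 ] spin -1.78
```

>>> send_rows(deltas="-0.002 0 0.03 -0.5; -0.003 0 0.06 -1; -0.003 0 0.09 -1; -0.003 0 0.115 -1; -0.003 0 0.1305 -1")

```text
t: 26.8
eef_pos: [0.4263, 0.0555, 0.0088]
tool_rot: [-0.0, 0.675, 0.738, -0.001]
contact_force: [-1.2, 0.2, -0.0]
gripper_width: 1.001
grasp_force: 0.0
```

>>> send_rows(deltas="0 0 0 0; 0 0 0 0; 0 0 0 0; 0 0 0 0; 0 0 0 0", claw=0, force=60)

```text
t: 27.3
eef_pos: [0.427, 0.0564, 0.0113]
tool_rot: [0.001, 0.674, 0.739, 0.001]
contact_force: [-0.2, -1.2, 8.6]
gripper_width: 0.637
grasp_force: 64.3
```

>>> send_rows(deltas="0 0 0 0; 0 0 0 0; 0 0 -0.02 0; 0 0 -0.06 0; 0 0 -0.1 0")

```text
t: 27.8
eef_pos: [0.4252, 0.0565, 0.1113]
tool_rot: [-0.001, 0.674, 0.739, -0.001]
contact_force: [1.3, 0.0, -0.3]
gripper_width: 0.638
grasp_force: 63.9
```

>>> send_rows(deltas="0 0 -0.04 0; 0 0 -0.07 0; 0 0 -0.07 0; 0 0 -0.07 0")

```text
t: 28.2
eef_pos: [0.4261, 0.056, 0.1807]
tool_rot: [0.001, 0.674, 0.739, 0.0]
contact_force: [0.2, -1.0, -1.3]
gripper_width: 0.64
grasp_force: 64.0
```

Run:
```python
from h import *
delta((.612,-.113,.18),90)
```

```text
at [0.4261 0.056  0.1807] yaw 95.26 q [ 0.48  0.24 -0.84  2.13  0.24  0.86 -0.41] t 28.2 F [ 0.2 -1.  -1.3] | delta [-0.1854  0.1697  0.0011] spin 5.26
```

>>> send_rows(deltas="-0.033 0.03 0 0; -0.066 0.06 0 0; -0.099 0.09 0 0; -0.132 0.12 0 0; -0.165 0.15 0 0")

```text
t: 28.7
eef_pos: [0.5905, -0.0952, 0.1778]
tool_rot: [-0.001, 0.674, 0.739, -0.001]
contact_force: [0.9, 1.5, 0.2]
gripper_width: 0.639
grasp_force: 64.0
```

>>> send_rows(deltas="-0.02 0.02 0 5.2; -0.02 0.02 0 5.2; -0.02 0.02 0 5.2; -0.02 0.02 0 5.2; -0.02 0.02 0 5.2")

```text
t: 29.2
eef_pos: [0.6113, -0.1107, 0.1799]
tool_rot: [-0.0, 0.706, 0.709, -0.0]
contact_force: [0.9, 0.8, -1.3]
gripper_width: 0.638
grasp_force: 64.0
```

Run:
```python
from h import *
place((.6125,-.051),.13)
```

```text
-0.012 43 -0.008 434 -0.004 503 0.0 522 0.004 1260 0.008 5558 0.012 123 0.016 135 
held: top z - tcp z 0.0065 bore centre [ 0.6116 -0.1105] rel tcp [0.     0.0004] r 0.0195 n 264
tilt [-0.003  0.002]
nose [[ 0.6125 -0.0504]
 [ 0.6124 -0.0506]
 [ 0.6124 -0.0509]] 466
target [ 0.6124 -0.051   0.13  ]
at [ 0.6116 -0.1109  0.1802] yaw 90.22 q [ 0.56  0.53 -0.66  1.71  0.37  1.03 -0.23] t 29.2 F [-0.1  0.1 -0.9] | delta [0.0598 0.0011 0.0502] spin 0.22
```

>>> send_rows(deltas="0.035 0.001 0 0; 0.057 0.001 0.01 0; 0.0598 0.001 0.03 0; 0.0598 0.001 0.05 0; 0.0598 0.001 0.05 0")

```text
t: 29.75
eef_pos: [0.6109, -0.0518, 0.128]
tool_rot: [-0.002, 0.706, 0.708, -0.002]
contact_force: [0.3, 0.5, -1.8]
gripper_width: 0.636
grasp_force: 63.9
```

>>> send_rows(deltas="0 0 0 0; 0 0 0.01 0; 0 0 0.02 0; 0 0 0.022 0; 0 0 0.022 0")

```text
t: 30.25
eef_pos: [0.6128, -0.0523, 0.1077]
tool_rot: [-0.0, 0.707, 0.708, -0.0]
contact_force: [-0.1, -0.3, -0.5]
gripper_width: 0.636
grasp_force: 64.0
```

>>> send_rows(deltas="0.0012 0 0.004 0; 0.0012 0 0.014 0; 0.0012 0 0.024 0; 0.0012 0 0.03 0; 0.0012 0 0.034 0")

```text
t: 30.75
eef_pos: [0.6127, -0.051, 0.0731]
tool_rot: [-0.001, 0.706, 0.708, -0.0]
contact_force: [0.6, -0.5, -1.9]
gripper_width: 0.636
grasp_force: 64.0
```

>>> send_rows(deltas="0 0 0.005 0; 0 0 0.01 0; 0 0 0.0145 0; 0 0 0.017 0; 0 0 0.017 0")

```text
t: 31.25
eef_pos: [0.613, -0.051, 0.057]
tool_rot: [-0.0, 0.706, 0.708, -0.0]
contact_force: [-0.2, 0.1, -2.0]
gripper_width: 0.636
grasp_force: 64.0
```

>>> send_rows(deltas="0 -0.0005 0.001 0; 0 -0.0005 0.0015 0; 0 -0.0005 0.0015 0")

```text
t: 31.55
eef_pos: [0.6128, -0.051, 0.0559]
tool_rot: [0.0, 0.706, 0.708, 0.0]
contact_force: [-0.9, 0.4, -0.9]
gripper_width: 0.634
grasp_force: 64.0
```

>>> send_rows(deltas="0 0 0 0; 0 0 0 0; 0 0 0 0; 0 0 0 0; 0 0 0 0", claw=1)

```text
t: 32.05
eef_pos: [0.6128, -0.051, 0.0559]
tool_rot: [0.0, 0.706, 0.708, 0.0]
contact_force: [-0.6, -0.6, 0.2]
gripper_width: 1.001
grasp_force: 0.0
```

>>> send_rows(deltas="0 0 -0.03 0; 0 0 -0.07 0; 0 0 -0.11 0; -0.04 0 -0.125 0; -0.06 0 -0.125 0")

```text
t: 32.55
eef_pos: [0.6147, -0.1137, 0.1842]
tool_rot: [0.003, 0.707, 0.707, 0.001]
contact_force: [0.0, -1.5, 0.0]
gripper_width: 1.0
grasp_force: 0.0
```

Run:
```python
from h import *
c=bot.read_camera("wrist"); W=cloud(c)
oncone(W,np.array((.6124,-.051)))
noses(W,((.611,.027),))
c=bot.read_camera("top"); W=cloud(c)
for p in ((.441,.243),): print(dark(W,c["img"],p))
delta((.441,.245,.14),90)
```

```text
mid z 0.053 2455 centre [ 0.6131 -0.0513  0.062 ] tilt [-0.0008 -0.0009  0.0624]; 0.065 0; 0.077 0; 
(array([0.4413, 0.2459]), 44, np.float64(0.0271), np.float64(0.0278), 'bore_r', np.float64(0.0156), 126)
at [ 0.6128 -0.1159  0.1812] yaw 89.75 q [ 0.57  0.53 -0.66  1.71  0.38  1.03 -0.23] t 32.6 F [-0.3  0.1 -0.6] | delta [ 0.3602 -0.1734  0.0401] spin -0.25
```

>>> send_rows(deltas="0.04 -0.019 0 0; 0.08 -0.038 0 0; 0.12 -0.057 0 0; 0.16 -0.077 0 0; 0.2 -0.096 0 0")

```text
t: 33.15
eef_pos: [0.5148, 0.0912, 0.1806]
tool_rot: [-0.0, 0.706, 0.708, -0.0]
contact_force: [0.8, 1.0, 0.3]
gripper_width: 0.998
grasp_force: 0.0
```

>>> send_rows(deltas="0.04 -0.019 0 0; 0.08 -0.038 0.01 0; 0.12 -0.057 0.02 0; 0.15 -0.077 0.03 0; 0.16 -0.077 0.04 0")

```text
t: 33.65
eef_pos: [0.4351, 0.2535, 0.1407]
tool_rot: [-0.001, 0.704, 0.711, 0.0]
contact_force: [1.2, -0.4, 0.6]
gripper_width: 0.997
grasp_force: 0.0
```

>>> send_rows(deltas="0 0 0 0; 0 0 0 0; 0 0 0 0; 0 0 0 0")

```text
t: 34.05
eef_pos: [0.4399, 0.2478, 0.1411]
tool_rot: [0.0, 0.707, 0.707, 0.0]
contact_force: [-0.3, -0.4, 1.2]
gripper_width: 1.004
grasp_force: 0.0
```

Run:
```python
from h import *
c=bot.read_camera("wrist"); W=cloud(c)
r=dark(W,c["img"],(.441,.244),r=.05);print(r)
delta((*r[0],.010),90+(r[1]+22)%45-22)
```

```text
(array([0.4424, 0.2448]), 43, np.float64(0.0277), np.float64(0.0284), 'bore_r', np.float64(0.0156), 2900)
at [0.4398 0.2478 0.1411] yaw 89.99 q [-0.    0.43 -0.77  2.01  0.4   0.85 -1.  ] t 34.1 F [-0.3 -0.5 -0.2] | delta [-0.003   0.0025  0.1311] spin 1.99
```

>>> send_rows(deltas="-0.002 0.002 0.03 1; -0.003 0.0025 0.06 2; -0.003 0.0025 0.09 2; -0.003 0.0025 0.115 2; -0.003 0.0025 0.1305 2")

```text
t: 34.6
eef_pos: [0.4415, 0.2447, 0.0088]
tool_rot: [-0.0, 0.719, 0.695, -0.001]
contact_force: [0.1, -0.1, -0.3]
gripper_width: 1.0
grasp_force: 0.0
```

>>> send_rows(deltas="0 0 0 0; 0 0 0 0; 0 0 0 0; 0 0 0 0; 0 0 0 0", claw=0, force=60)

```text
t: 35.1
eef_pos: [0.4426, 0.2463, 0.0116]
tool_rot: [0.0, 0.719, 0.695, 0.001]
contact_force: [-0.6, -0.9, 7.4]
gripper_width: 0.636
grasp_force: 64.0
```

>>> send_rows(deltas="0 0 0 0; 0 0 0 0; 0 0 -0.02 0; 0 0 -0.06 0; 0 0 -0.1 0")

```text
t: 35.6
eef_pos: [0.4411, 0.2454, 0.1114]
tool_rot: [-0.0, 0.719, 0.695, -0.001]
contact_force: [1.2, -0.1, -1.0]
gripper_width: 0.637
grasp_force: 63.8
```

>>> send_rows(deltas="0 0 -0.04 0; 0 0 -0.07 0; 0 0 -0.07 0; 0 0 -0.07 0")

```text
t: 36.0
eef_pos: [0.4419, 0.2454, 0.1808]
tool_rot: [0.001, 0.719, 0.695, 0.001]
contact_force: [0.4, -0.0, -0.7]
gripper_width: 0.637
grasp_force: 63.9
```

Run:
```python
from h import *
delta((.611,-.035,.18),90)
```

```text
at [0.4419 0.2454 0.1808] yaw 88.07 q [ 0.04  0.38 -0.8   1.97  0.34  0.93 -0.97] t 36.0 F [ 0.4 -0.  -0.7] | delta [-0.2746  0.1784  0.0011] spin -1.93
```

>>> send_rows(deltas="-0.035 0.023 0 0; -0.07 0.046 0 0; -0.105 0.068 0 0; -0.14 0.091 0 0; -0.175 0.114 0 0")

```text
t: 36.5
eef_pos: [0.5493, 0.0651, 0.1785]
tool_rot: [-0.001, 0.719, 0.695, -0.001]
contact_force: [-0.0, 0.8, -0.7]
gripper_width: 0.637
grasp_force: 63.8
```

>>> send_rows(deltas="-0.035 0.023 0 0; -0.07 0.046 0 -1; -0.1 0.064 0 -1.9; -0.1 0.064 0 -1.9; -0.1 0.064 0 -1.9")

```text
t: 37.0
eef_pos: [0.6094, -0.0357, 0.1781]
tool_rot: [-0.001, 0.708, 0.706, -0.001]
contact_force: [-0.3, 0.4, -1.1]
gripper_width: 0.638
grasp_force: 63.8
```

>>> send_rows(deltas="0 0 0 0; 0 0 0 0; 0 0 0 0")

```text
t: 37.3
eef_pos: [0.6101, -0.0337, 0.1803]
tool_rot: [-0.0, 0.706, 0.708, -0.0]
contact_force: [0.4, 0.3, -1.1]
gripper_width: 0.64
grasp_force: 63.9
```

Run:
```python
from h import *
place((.611,.027),.13)
```

```text
-0.012 75 -0.008 451 -0.004 530 0.0 571 0.004 1724 0.008 7067 0.012 125 0.016 139 
held: top z - tcp z 0.0065 bore centre [ 0.6102 -0.0348] rel tcp [ 0.0001 -0.0008] r 0.0156 n 197
tilt [-0.002 -0.002]
nose [[0.6109 0.0277]
 [0.6109 0.0274]
 [0.6109 0.0271]] 469
target [0.6109 0.0282 0.13  ]
at [ 0.6102 -0.034   0.1804] yaw 90.1 q [ 0.46  0.52 -0.69  1.74  0.38  1.02 -0.36] t 37.4 F [ 0.2 -0.  -1. ] | delta [0.0622 0.0008 0.0504] spin 0.1
```

>>> send_rows(deltas="0.035 0.0005 0 0; 0.059 0.0005 0.01 0; 0.062 0.0005 0.03 0; 0.062 0.0005 0.05 0; 0.062 0.0005 0.05 0")

```text
t: 37.85
eef_pos: [0.609, 0.0271, 0.1279]
tool_rot: [-0.001, 0.707, 0.708, -0.002]
contact_force: [-0.2, -0.2, -1.2]
gripper_width: 0.633
grasp_force: 63.8
```

>>> send_rows(deltas="0 0 0 0; 0 0 0.01 0; 0 0 0.02 0; 0 0 0.022 0; 0 0 0.022 0")

```text
t: 38.35
eef_pos: [0.6106, 0.0268, 0.1078]
tool_rot: [-0.0, 0.707, 0.707, -0.0]
contact_force: [0.1, -0.6, -1.1]
gripper_width: 0.634
grasp_force: 63.9
```

>>> send_rows(deltas="0.0012 0 0.003 0; 0.0012 0 0.01 0; 0.0012 0 0.017 0; 0.0012 0 0.022 0; 0.0012 0 0.026 0")

```text
t: 38.85
eef_pos: [0.6107, 0.0281, 0.0815]
tool_rot: [-0.0, 0.707, 0.707, -0.0]
contact_force: [0.8, -0.4, -0.2]
gripper_width: 0.637
grasp_force: 63.9
```

>>> send_rows(deltas="0 0 0.005 0; 0 0 0.01 0; 0 0 0.013 0; 0 0 0.0135 0; 0 0 0.0135 0")

```text
t: 39.35
eef_pos: [0.611, 0.0282, 0.0688]
tool_rot: [-0.0, 0.707, 0.707, 0.0]
contact_force: [0.5, 1.0, -1.2]
gripper_width: 0.636
grasp_force: 63.9
```

>>> send_rows(deltas="0 0 0.001 0; 0 0 0.001 0; 0 0 0.001 0")

```text
t: 39.65
eef_pos: [0.611, 0.0282, 0.0679]
tool_rot: [0.0, 0.707, 0.707, 0.0]
contact_force: [-0.1, -0.9, -0.4]
gripper_width: 0.634
grasp_force: 63.9
```

>>> send_rows(deltas="0 0 0 0; 0 0 0 0; 0 0 0 0; 0 0 0 0; 0 0 0 0", claw=1)

```text
t: 40.15
eef_pos: [0.611, 0.0282, 0.0678]
tool_rot: [0.0, 0.707, 0.707, 0.0]
contact_force: [0.0, 0.3, -0.0]
gripper_width: 1.002
grasp_force: 0.0
```

>>> send_rows(deltas="0 0 -0.03 0; 0 0 -0.07 0; 0 0 -0.11 0; -0.04 0 -0.14 0; -0.08 0 -0.16 0")

```text
t: 40.65
eef_pos: [0.612, -0.0509, 0.2309]
tool_rot: [0.001, 0.706, 0.708, 0.001]
contact_force: [1.4, -0.7, -0.0]
gripper_width: 1.002
grasp_force: 0.0
```

>>> send_rows(deltas="-0.03 0 -0.03 0; -0.06 0 -0.05 0; -0.06 0 -0.06 0; -0.06 0 -0.06 0; -0.06 0 -0.06 0")

```text
t: 41.15
eef_pos: [0.6107, -0.1103, 0.2873]
tool_rot: [-0.0, 0.706, 0.708, 0.0]
contact_force: [-0.2, 1.1, -0.4]
gripper_width: 1.001
grasp_force: 0.0
```

Run:
```python
from h import *
c=bot.read_camera("wrist"); W=cloud(c); save("w4",c["img"],1.5)
for p in ((.611,.0275),(.6124,-.051),(.6139,-.129)): oncone(W,np.array(p))
for q in ("handle","pointer","mark_stop"):
    for r in bot.landmark_of(c,q)[:2]: print(q,np.round(r["xyz"],4),round(r["confidence"],2))
for n in ("top",):
  c=bot.read_camera(n)
  for q in ("pointer","mark_stop","mark_3","handle"):
    for r in bot.landmark_of(c,q)[:3]: print(n,q,np.round(r["xyz"],4),round(r["confidence"],2))
delta((.6075,.1145,.16),90)
```

```text
mid z 0.053 33 centre [0.6098 0.0057 0.062 ] tilt [-0.042  -0.1105  0.0586]; mid z 0.065 1336 centre [0.6114 0.022  0.074 ] tilt [-0.0017  0.0013  0.0745]; 0.077 0; 
mid z 0.053 1252 centre [ 0.6131 -0.0514  0.0621] tilt [ 0.0007 -0.0007  0.0625]; 0.065 0; 0.077 0; 
mid z 0.053 1075 centre [ 0.6148 -0.1293  0.0619] tilt [-0.002   0.0003  0.0625]; 0.065 0; 0.077 0; 
pointer [ 0.6535 -0.0895  0.0165] 0.63
mark_stop [ 0.6537 -0.0847  0.007 ] 0.93
mark_stop [0.6088 0.0241 0.0632] 0.43
top pointer [ 0.656  -0.0892  0.021 ] 0.97
top mark_stop [ 0.654  -0.0847  0.0051] 0.86
top mark_stop [ 0.6146 -0.0492  0.0335] 0.58
top mark_3 [ 0.6524 -0.0379  0.007 ] 0.91
top mark_3 [0.647  0.0728 0.0044] 0.85
top mark_3 [0.6535 0.0209 0.0065] 0.64
top handle [0.6119 0.1127 0.0966] 0.57
at [ 0.6109 -0.1115  0.2875] yaw 90.03 q [ 0.6   0.44 -0.71  1.6   0.3   1.22 -0.17] t 41.6 F [ 0.1 -0.2  0.8] | delta [ 0.226  -0.0033  0.1276] spin 0.03
```

View pics/w4.png

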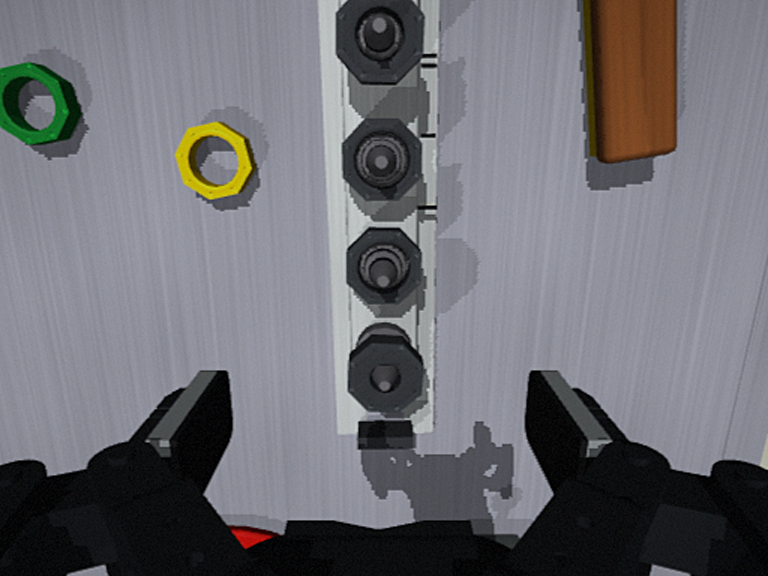

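All four collars are seated: steps 2, 1, 1 and 3 from the top of the picture (cones at (380,38), (381,160), (383,268), (385,376)). The highest is step 3, so the carrier goes to click stop 3, 0.165 m along.

>>> send_rows(deltas="0.045 0 0 0; 0.09 0 0.02 0; 0.135 -0.001 0.05 0; 0.18 -0.002 0.08 0; 0.22 -0.002 0.11 0")

```text
t: 42.1
eef_pos: [0.609, 0.1033, 0.1821]
tool_rot: [0.0, 0.707, 0.707, 0.0]
contact_force: [1.5, -0.6, 0.1]
gripper_width: 1.003
grasp_force: 0.0
```

>>> send_rows(deltas="0.006 0 0.02 0; 0.006 0 0.02 0; 0.006 0 0.02 0; 0.006 0 0.02 0; 0.006 0 0.02 0")

```text
t: 42.6
eef_pos: [0.6101, 0.1062, 0.164]
tool_rot: [0.001, 0.708, 0.706, 0.001]
contact_force: [0.5, 0.9, 0.6]
gripper_width: 0.998
grasp_force: 0.0
```

Run:
```python
from h import *
c=bot.read_camera("wrist"); W=cloud(c)
m=(W[...,2]>.09)&(W[...,2]<.11)&(abs(W[...,1]-.114)<.03)&(abs(W[...,0]-.607)<.04)
Q=W[m]; print(m.sum(),Q.min(0).round(4),Q.max(0).round(4)); p=(Q.min(0)+Q.max(0))/2
delta((p[0],p[1],.075),90)
```

```text
1154 [0.5925 0.1086 0.09  ] [0.6262 0.1215 0.1029]
at [0.6099 0.1064 0.1639] yaw 89.88 q [ 0.24  0.56 -0.7   1.73  0.42  1.01 -0.62] t 42.6 F [-0.2  0.9 -0.5] | delta [ 0.0086 -0.0008  0.0889] spin -0.12
```

>>> send_rows(deltas="0.0085 -0.0005 0.01 0; 0.0085 -0.0005 0.04 0; 0.0085 -0.0005 0.07 0; 0.0085 -0.0005 0.088 0; 0.0085 -0.0005 0.088 0")

```text
t: 43.15
eef_pos: [0.6066, 0.1157, 0.0718]
tool_rot: [-0.001, 0.707, 0.707, -0.002]
contact_force: [-0.2, 0.5, -0.1]
gripper_width: 0.997
grasp_force: 0.0
```

>>> send_rows(deltas="0 0 0 0; 0 0 0 0; 0 0 0 0; 0 0 0 0; 0 0 0 0", claw=0, force=60)

```text
t: 43.65
eef_pos: [0.6091, 0.1165, 0.0761]
tool_rot: [0.001, 0.707, 0.707, 0.001]
contact_force: [-1.4, -0.1, 7.1]
gripper_width: 0.383
grasp_force: 59.4
```

>>> send_rows(deltas="0.005 0 0 0; 0.012 0 0 0; 0.019 -0.0003 0 0; 0.026 -0.0005 0 0; 0.033 -0.0006 0 0")

```text
t: 44.15
eef_pos: [0.6085, 0.1493, 0.0761]
tool_rot: [0.001, 0.707, 0.707, 0.001]
contact_force: [-1.6, -0.9, 6.9]
gripper_width: 0.387
grasp_force: 59.5
```

>>> send_rows(deltas="0.009 -0.0002 0 0; 0.018 -0.0003 0 0; 0.027 -0.0005 0 0; 0.036 -0.0007 0 0; 0.045 -0.0009 0 0")

```text
t: 44.65
eef_pos: [0.6077, 0.1924, 0.0761]
tool_rot: [0.001, 0.708, 0.707, -0.0]
contact_force: [-1.5, -0.3, 5.3]
gripper_width: 0.39
grasp_force: 59.3
```

>>> send_rows(deltas="0.009 -0.0002 0 0; 0.018 -0.0003 0 0; 0.027 -0.0005 0 0; 0.036 -0.0007 0 0; 0.045 -0.0009 0 0")

```text
t: 45.15
eef_pos: [0.6069, 0.2336, 0.076]
tool_rot: [0.003, 0.708, 0.706, -0.003]
contact_force: [-4.7, -12.6, 15.1]
gripper_width: 0.385
grasp_force: 60.6
```

>>> send_rows(deltas="0.009 -0.0002 0 0; 0.018 -0.0003 0 0; 0.027 -0.0005 0 0; 0.035 -0.0007 0 0; 0.042 -0.0009 0 0")

```text
t: 45.65
eef_pos: [0.6061, 0.2747, 0.076]
tool_rot: [0.004, 0.708, 0.706, -0.004]
contact_force: [-5.5, -11.0, 15.0]
gripper_width: 0.389
grasp_force: 60.4
```

Run:
```python
from h import *
for n in ("top","scene"):
  c=bot.read_camera(n)
  for q in ("pointer","mark_3","handle"):
    for r in bot.landmark_of(c,q)[:4]: print(n,q,np.round(r["xyz"],4),round(r["confidence"],2))
delta((.606,.2815,.075))
```

```text
top pointer [0.6547 0.0679 0.0193] 0.84
top mark_3 [0.6515 0.0749 0.0058] 0.97
top mark_3 [ 0.6538 -0.0347  0.0072] 0.87
top mark_3 [0.6546 0.0258 0.0073] 0.82
top mark_3 [0.6126 0.028  0.0507] 0.22
scene pointer [0.6528 0.0744 0.0221] 0.98
scene mark_3 [0.6509 0.024  0.0034] 0.7
scene mark_3 [ 0.6532 -0.0329  0.0059] 0.63
scene mark_3 [0.6527 0.0805 0.004 ] 0.63
scene handle [0.6046 0.2811 0.0993] 0.65
scene handle [0.6072 0.1964 0.0267] 0.57
at [0.606  0.2818 0.0761] yaw 90.0 q [-0.09  0.73 -0.64  1.66  0.52  0.92 -0.93] t 46.0 F [-0.5 -0.4  7.3] | delta [-0.0003  0.      0.0011] spin -0.0
```

>>> send_rows(deltas="0 0 0 0; 0 0 0 0; 0 0 0 0; 0 0 0 0; 0 0 0 0", claw=1)

```text
t: 46.55
eef_pos: [0.6051, 0.2811, 0.0745]
tool_rot: [-0.0, 0.707, 0.707, -0.0]
contact_force: [0.4, -0.2, -0.2]
gripper_width: 0.997
grasp_force: 0.0
```

>>> send_rows(deltas="0 0 -0.02 0; 0 0 -0.06 0; 0 0 -0.1 0; -0.04 0 -0.14 0; -0.08 0 -0.17 0")

```text
t: 47.05
eef_pos: [0.6048, 0.2078, 0.2429]
tool_rot: [-0.0, 0.706, 0.709, 0.001]
contact_force: [2.1, -0.4, -0.2]
gripper_width: 1.003
grasp_force: 0.0
```

>>> send_rows(deltas="-0.045 0 -0.02 0; -0.09 0 -0.04 0; -0.1 0 -0.05 0; -0.1 0 -0.05 0; -0.1 0 -0.05 0")

```text
t: 47.55
eef_pos: [0.6047, 0.1077, 0.2904]
tool_rot: [-0.0, 0.707, 0.708, 0.0]
contact_force: [-0.1, 0.1, -0.5]
gripper_width: 0.994
grasp_force: 0.0
```

Run:
```python
from h import *
c=bot.read_camera("wrist"); W=cloud(c); save("w5",c["img"],1.5)
for q in ("pointer","mark_3"):
  for r in bot.landmark_of(c,q)[:4]: print(q,np.round(r["xyz"],4),round(r["confidence"],2))
m=(W[...,2]>.09)&(W[...,2]<.11)&(abs(W[...,1]-.28)<.03)&(abs(W[...,0]-.607)<.04)
Q=W[m]; print("handle",m.sum(),*( (Q.min(0).round(4),Q.max(0).round(4)) if m.any() else ()))
off=np.array((-.0031,.165))
for p in ((.611,.0275),(.6124,-.051),(.6139,-.129),(.6153,-.207)): oncone(W,np.array(p)+off)
u,v=map(int,w2p(c,(.653,.077,.006))); print(u,v); save("w6",c["img"][max(0,v-50):v+50,max(0,u-65):u+65],6)
c=bot.read_camera("top");W=cloud(c)
for p in ((.611,.0275),(.6124,-.051),(.6139,-.129),(.6153,-.207)): oncone(W,np.array(p)+off)
```

```text
pointer [0.648  0.0759 0.0189] 0.76
pointer [ 0.6545 -0.0351  0.0069] 0.37
mark_3 [0.6519 0.0721 0.009 ] 0.91
mark_3 [0.6523 0.0196 0.0032] 0.79
mark_3 [ 0.6579 -0.0353  0.0086] 0.75
handle 0
0.053 0; mid z 0.065 1411 centre [0.6083 0.1923 0.0742] tilt [-0.0007 -0.0007  0.0745]; 0.077 0; 
mid z 0.053 1106 centre [0.6102 0.1141 0.062 ] tilt [0.0017 0.0011 0.0625]; 0.065 0; 0.077 0; 
mid z 0.053 950 centre [0.6122 0.0364 0.062 ] tilt [-0.0035 -0.0044  0.0624]; 0.065 0; 0.077 0; 
0.053 0; mid z 0.065 110 centre [ 0.6132 -0.0221  0.074 ] tilt [-0.0107  0.0223  0.0736]; mid z 0.077 930 centre [ 0.6129 -0.0416  0.0858] tilt [-0.0015 -0.0056  0.0864]; 
289 176
0.053 7; mid z 0.065 62 centre [0.6086 0.1938 0.0737] tilt [-0.0042  0.0066  0.0738]; 0.077 0; 
0.053 0; 0.065 0; 0.077 0; 
0.053 0; 0.065 0; 0.077 0; 
0.053 0; 0.065 3; mid z 0.077 66 centre [ 0.6102 -0.0411  0.0859] tilt [-0.0009 -0.0044  0.0859];
```

View pics/w6.png

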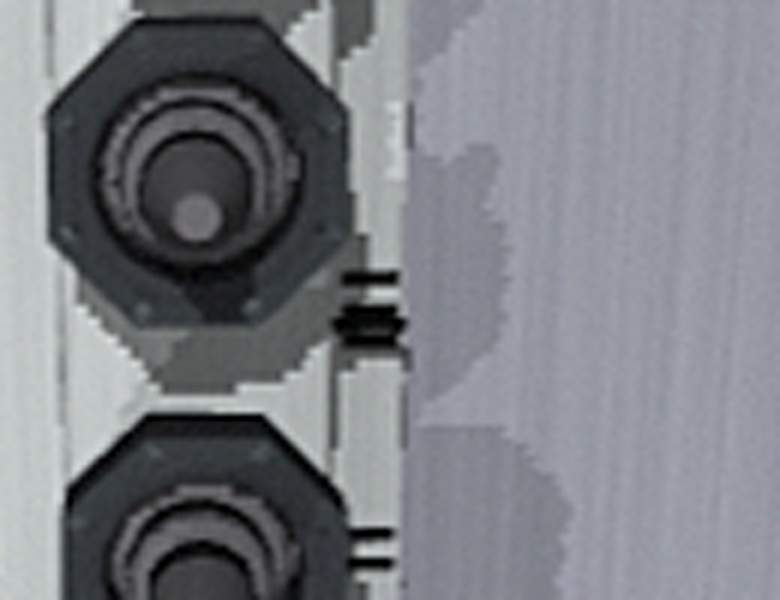

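View pics/w5.png

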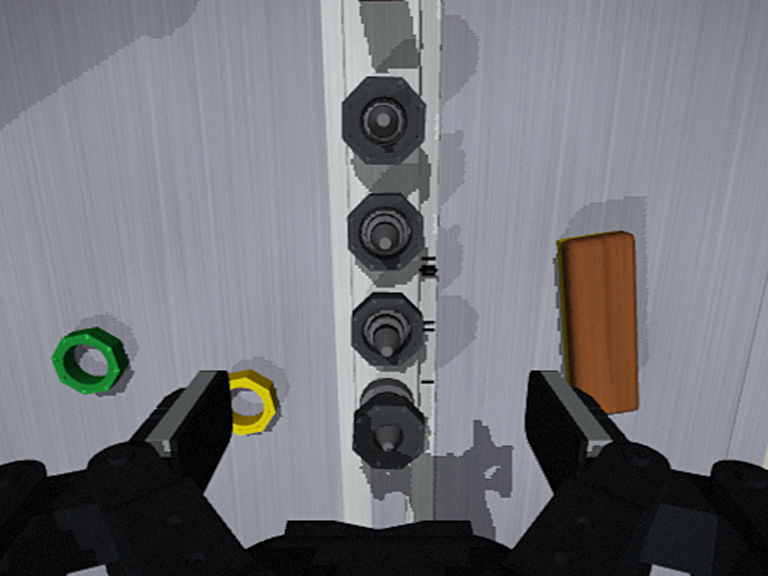

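The crop shows the pointer at (370,322) on the three bars. The collars have moved by 0.165–0.166 m and still sit level, so I'll hand in.

```bash
python3 -c "
from station import bot
print(bot.hand_in())"
```

```text
the job is handed in; nothing more can be done
None
```

The job is handed in: all four dark collars sit level on their cones (steps 3, 1, 1 and 2 on cones 1 to 4), and I pushed the loaded carrier to click stop 3 (three bars), as the highest step was 3.

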